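Load a pipe in the yoke vise and latch the yoke

ROBOT

A 7-joint arm with a two-finger parallel gripper is mounted at the origin on the work surface. World frame = base frame: x ahead of the robot, y to its left, z up, the work surface at z = 0. Lengths are in m, angles in rad, forces in N, time in s.
With the tool pointing down it reaches from about 0.4 to 0.875 m from the base axis. Payload 6.5 kg.
Tool frame: the origin (TCP) lies midway between the tips of the shut fingers; the grasp point (between the pads) lies 19 mm behind it (arm.tcp_to_grasp is the distance from the TCP to the grasp point, in m); z points along the fingers, y is the direction in which the jaws open and shut (so a half turn about z gives the same grasp; the last joint's range is limited). The gripper opens to 88 mm and grips with 3 to 60 N. Pads are 18 mm wide; open, the fingers measure 123 mm over their backs; the gripper's body (75 mm by 187 mm) begins 45 mm behind the grasp point.
Start: joints at [1.195, 0.536, -0.004, 1.538, 0.003, 1.067, -0.071], TCP at [0.198, -0.619, 0.239] pointing down, gripper open.
Joint ranges: [-2.7, 2.7], [-0.37, 2.16], [-1.27, 1.26], [0.24, 2.4], [-1.31, 4.45], [0.19, 1.91], [-2.76, 2.76]. Speed limits (rad/s): [2.39, 2.39, 3.14, 3.14, 3.14, 3.14, 3.14].

INTERFACE

Orientations are given as a unit quaternion [x, y, z, w].
In Python, from plant import telemetry, optics, ticket, arm gives the robot as it stands. The module is installed in compiled form; this text tells all that it offers.
- The arm moves only by the shell command python3 -m inch 'ROWS'. ROWS is JSON, one flat list of numbers, 7 for each row, row after row: the shift along the world's x, y, z in mm, then the turn, a rotation vector about the world's x, y, z in rad, then the opening, from 0 (shut) to 1 (fully open). In form: [x, y, z, ax, ay, az, claw, x, y, z, ax, ay, az, claw, ...]. A call has 1 to 12 rows; each row shifts and turns the pose as measured when the row begins; what a row does not reach is not made up. A row lasts 1/8 s, in which the tool goes at most 62.5 mm and 10.7 degrees, less where a joint would pass 70% of its speed; a pose out of reach is approached as far as the arm can. A call is refused whole if a number of a shift passes 62.5 or a number of a turn 0.188, either way. A call with a gripper value outside its range is refused whole. The fingers move at their own pace and stop on an object; the grip force is fixed at half the most. Time passes only in rows, so rows that do not move let the fingers close. It gives the time, the measured TCP pose, the force and the opening at its end, in the units of the state.
- telemetry.get_obs(): the state, without advancing time (a new reading comes with each control period).
- optics.get_image(name): name is "scene" or "top"; returns the picture (400x640x3 uint8, blue, green, red); there is no depth.
- optics.camera_info(name): a dict with "mtx" (3x3 intrinsics, pixels), "R" (3x3) and "t" (3): a world point X has camera coordinates R X + t. Camera axes: x right, y down, z forward; pixel columns grow to the right and rows downward; lengths in m; the calibration is good to about 2 mm. A picture is of the moment at which its call begins. camera_info takes no time and is no camera call.
- ticket.sign_off(): hands the job in, once; it reports no verdict.
The state is a dict: "clock": time; "q": joint angles; "qd": joint speeds; "joint_efforts": joint torques, N m; "ee_pos": TCP position; "tcp_rot": TCP orientation; "wrist_force": force on the tool from outside, world axes, zero at the start; "torque": the same for the moment, N m; "finger_gap": opening from 0.0 (shut) to 1.0 (fully open).
Only numpy, scipy, OpenCV 4.12 (cv2) and the standard library are available. Lean on these libraries where they do the work, as an engineer would, in place of code of your own. Each camera call takes 0.05 s, during which the arm holds its last target.

TASK

Take the pipe off its angle-iron rest and lay it in the V of the pipe vise, with its middle in the jaws so that it sticks out about equally on both sides. Swing the yoke over it and lower it under control, without letting it drop, until its foot is fully down; then, without lifting the yoke off its seat again, swing the yellow hook up until its nose is fully home over the yoke's lug. Do not drop the pipe, leave the angle grinder, the oil can and the wrench where they are, and let go of everything at the end.

Things in the scene. Friction and masses are not known exactly. Their poses are not given: they have to be found in the camera images.
- vise: Blue yoke pipe vise bolted to the bench, base plate 84 x 190 x 12 mm. Origin: centre of its underside, on the bench. x: pipe axis when clamped; +y: yoke hinge side; -y: hook side; z up. Above the base plate, without yoke and hook, it stands within 22 mm of x = 0, up to 84 mm high, from y = -83 to +73 mm.
- jaw_seat (a point): Where the pipe's middle belongs: on the pipe's axis when it lies in the V, 74 mm above the bench over the vise's origin; axes as the vise's. The V is dark steel, 90 degrees, open upward, 44 mm long along x, its bottom 50 mm and its rims 84 mm above the bench, the rims 34 mm either side.
- yoke (a joint): Angle of the blue yoke (arch with screw and cross bar) about its pin along the vise's x through point yoke_hinge. 0 = down, screw upright over the V; 1.65 = thrown open to its stop on the +y side. 0.85 kg, pivot nearly free: above about 0.65 rad it falls open, below it falls shut. Arch 20 mm thick along x; when down 130 mm wide in y, 162 mm high, its upper jaw 15 mm clear of the pipe.
- yoke_hinge (a point): Centre of the yoke's pin: (0, 56, 62) mm in the vise's frame; does not move.
- screw_grip (a point): On the axis of the yoke's bare screw (18 mm diameter), near the middle of its free length of 54 mm between the boss of the arch (38 mm diameter) and the plain dark head of the screw (16 mm, 26 mm long). Moves with the yoke; with the yoke down it lies at (0, 0, 192) mm in the vise's frame.
- cross_bar (a point): Middle of the cross bar through the screw head, 37 mm further out along the screw than screw_grip. Bar of 10 mm diameter, 124 mm long, at right angles to the screw and to the vise's x, 13 mm balls on its ends. With the yoke down it is level, 229 mm above the bench, and its end stands above the hook, in the way of a gripper coming straight down on it.
- hook (a joint): Angle of the yellow hook about its pin along the vise's x through point hook_hinge. 0 = home, upright, its nose over the lug of the yoke's free foot; grows as it swings outward to the -y side; 1.55 = lying out nearly flat (stop). Stays where it is left (pivot friction 0.075 N m); 2 to 3 N at the tail move it. 18 mm thick along x, 0.16 kg.
- hook_hinge (a point): Centre of the hook's pin: (0, -72, 38) mm in the vise's frame; does not move.
- hook_tail (a point): Middle of the hook's tail, a flat tab 18 mm thick along x, 8 mm the other way and 30 mm long, above the nose and leaning outward. Moves with the hook, 72 mm from its pin; with the hook home it lies at (0, -86.5, 109) mm in the vise's frame.
- pipe: Bare aluminium pipe, 34 mm outside diameter, 240 mm long, about 0.2 kg. Origin at its middle, on its axis; x along its length (both ends alike; it may be turned about its axis).
- rest: Grey rest on which the pipe starts, fixed: flat bar 216 x 45 x 8 mm with two upward V cradles of angle iron at x = +/-95 mm (each 22 mm long, 39 mm high, 28 mm either side of the middle); the pipe is free between them. Origin: centre of its underside; x along the pipe, whose axis is 39 mm above the bench.
- grinder: Bystander: green and black angle grinder lying on the bench, about 290 x 190 x 80 mm. Origin on the bench under its gear head.
- oil_can: Bystander: red can, 70 mm diameter, 115 mm high. Origin at the centre of its underside.
- wrench: Bystander: steel wrench, 200 mm long, lying on the bench. Origin on the bench at its middle.

How it is judged:
By the outcome, as a careful person would: the job done as asked, in the order asked, and still so for the second after the job is handed in, with the robot touching nothing.
It also fails if it takes over 72 s, if anything falls off the work surface, if the arm or the gripper's body presses on something with over 40 N, if the wrist force passes 120 N, or if a joint passes its speed limit or range.

## Working session

There is one attempt and no reset: what is moved stays moved. The work goes in short steps, Python scripts to look and compute and a shell command to move; the robot and the scene stay as the last step left them, time stands still between calls to the robot, and variables do not carry over. Pictures are saved under pics/ and viewed, and the job is handed in when it is done.

```bash
ls; mkdir -p pics
python3 - <<'E'
from plant import telemetry, optics, ticket, arm
import cv2
print(telemetry.get_obs()); print([a for a in dir(arm) if a[0]!='_'])
for n in ("scene","top"):
    cv2.imwrite(f"pics/{n}0.png",optics.get_image(n)); print(n,optics.camera_info(n))
E
```

```text
pics
{'clock': 0.0, 'q': array([ 1.1948286 ,  0.53718364, -0.00442028,  1.53887783,  0.00260167,
        1.06730457, -0.07117051]), 'qd': array([-0.00140231, -0.00103433, -0.00070348,  0.0020683 , -0.00171161,
       -0.00058553, -0.00124015]), 'joint_efforts': array([ 8.22133679e-04, -5.70967662e+01,  9.90880542e-01, -2.51600629e+01,
       -5.64274576e-02,  1.78718782e-02,  1.73283092e-04]), 'ee_pos': array([ 0.19792516, -0.61847565,  0.2378261 ]), 'tcp_rot': array([ 9.88022395e-01,  1.54308020e-01, -2.05277791e-04, -8.59702187e-04]), 'wrist_force': array([ 0.47662624,  0.14464647, -0.62295759]), 'torque': array([-0.00256671,  0.00444053, -0.01366537]), 'finger_gap': 0.9962289636046725}
['MotionError', 'tcp_to_grasp']
scene {'mtx': array([[430.87134053,   0.        , 317.48296648],
       [  0.        , 430.87134053, 194.35111047],
       [  0.        ,   0.        ,   1.        ]]), 'R': array([[-0.57641134,  0.81711682,  0.008371  ],
       [ 0.5414544 ,  0.38958566, -0.74501687],
       [-0.61202704, -0.42490366, -0.66699309]]), 't': array([ 0.30686998, -0.22767628,  1.82006817])}
top {'mtx': array([[363.06816145,   0.        , 324.63789931],
       [  0.        , 363.06816145, 202.88079721],
       [  0.        ,   0.        ,   1.        ]]), 'R': array([[-0.00694991, -0.9998996 , -0.012349  ],
       [-0.98671   ,  0.00886205, -0.16224932],
       [ 0.16234246,  0.01105726, -0.98667252]]), 't': array([0.04229164, 0.60839743, 0.99743284])}
```

View pics/scene0.png

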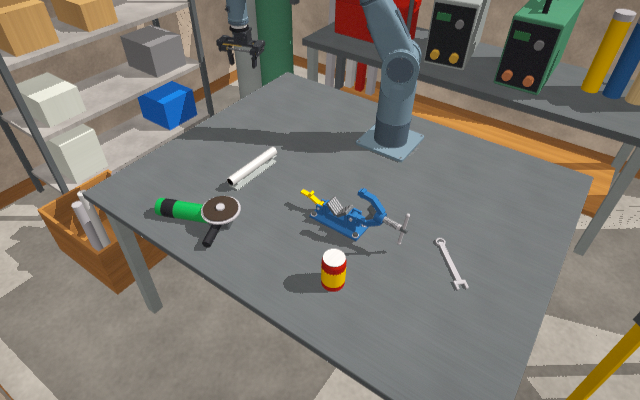

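View pics/top0.png

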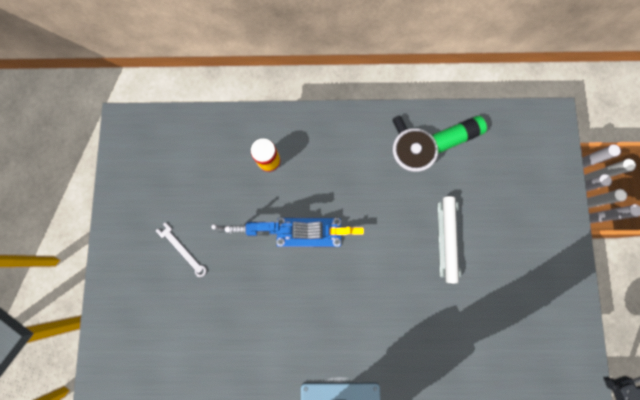

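The scene view shows the open yoke toward (400,225), the hook out at (310,195) and the pipe at (252,167). In the top view the vise is around (310,231), with the pipe along column ~449 from row 197 to 283. I'll zoom in next.

Run:
```python
import cv2
s=cv2.imread("pics/scene0.png");t=cv2.imread("pics/top0.png")
def crop(i,x0,y0,w,h,k,n): cv2.imwrite(n,cv2.resize(i[y0:y0+h,x0:x0+w],None,fx=k,fy=k,interpolation=cv2.INTER_CUBIC))
crop(s,290,170,130,80,6,"pics/c1.png")
crop(s,210,130,100,70,8,"pics/c2.png")
crop(t,200,185,180,80,4,"pics/c3.png")
crop(t,410,180,80,115,5,"pics/c4.png")
```

```text
(no output)
```

View pics/c1.png

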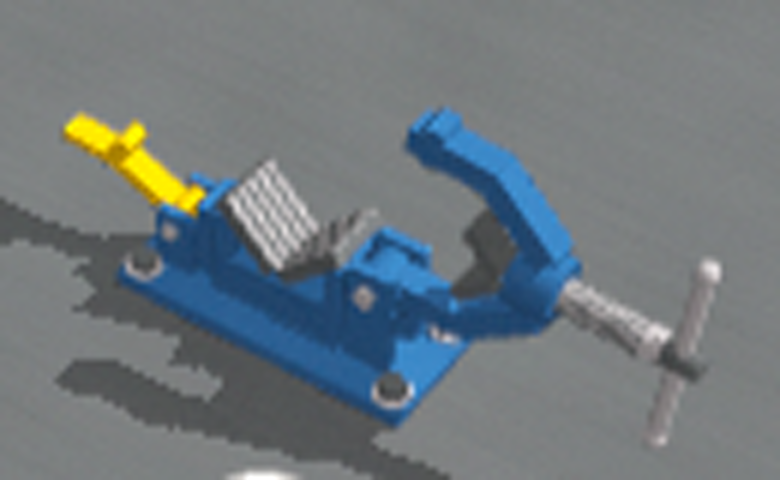

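View pics/c2.png

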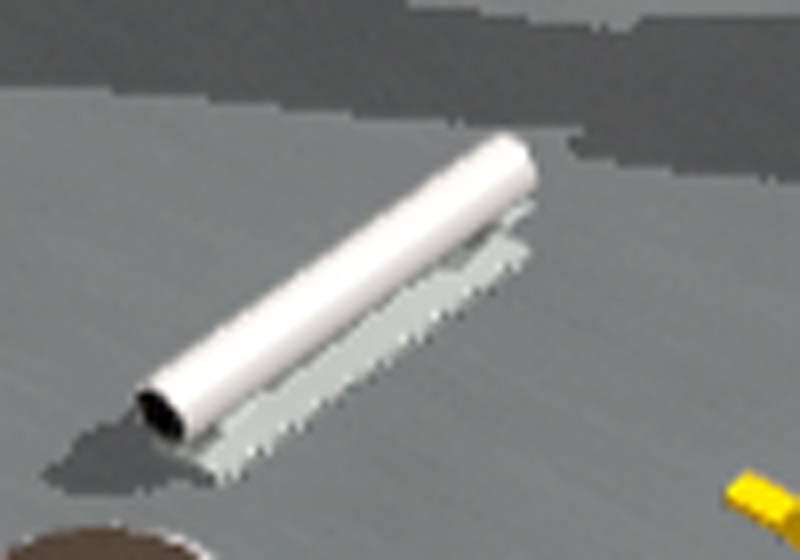

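View pics/c3.png

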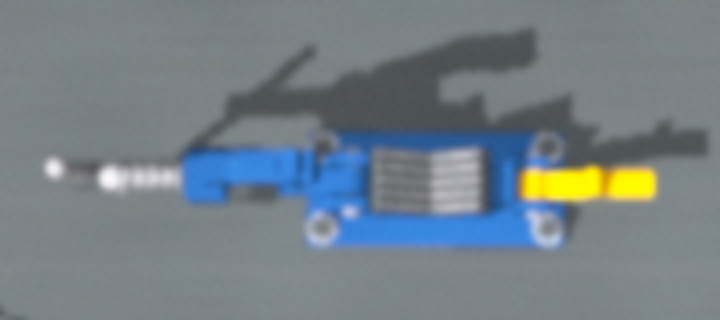

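View pics/c4.png

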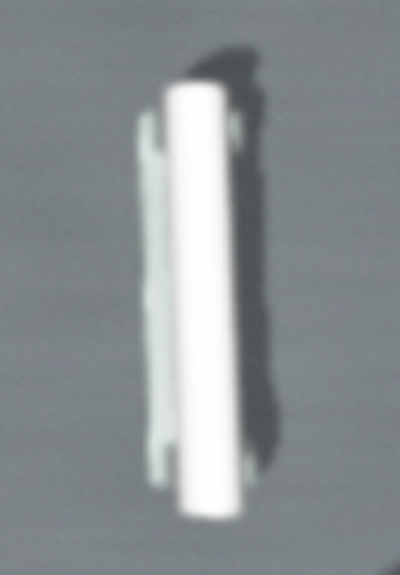

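```bash
cat > h.py <<'E'
import numpy as np, cv2
from scipy.optimize import least_squares
from scipy.spatial.transform import Rotation as Ro
from plant import telemetry, optics
CI={n:optics.camera_info(n) for n in("scene","top")}
def proj(n,X):
    c=CI[n]; P=np.atleast_2d(X)@c["R"].T+c["t"]; p=P@c["mtx"].T; return p[:,:2]/p[:,2:]
def unc(p,k,o): return (np.atleast_2d(p)+.5)/k-.5+np.array(o)
def tri(ps,pt):
    f=lambda X: np.r_[proj("scene",X)[0]-ps, proj("top",X)[0]-pt]
    r=least_squares(f,[.5,0,.05]); return r.x, r.fun
def W(v,X):  # v=(x,y,z,yaw)
    return np.atleast_2d(X)@Ro.from_euler('z',v[3]).as_matrix().T+np.array(v[:3])
def yk(th,y,z): # point (y,z) in vise frame w/ yoke down -> open by th (toward +y => -x rotation)
    d=np.array([0,y-.056,z-.062]); return Ro.from_euler('x',-th).apply(d)+[0,.056,.062]
def hk(th,y,z):
    d=np.array([0,y+.072,z-.038]); return Ro.from_euler('x',th).apply(d)+[0,-.072,.038]
E
cat > fit.py <<'E'
from h import *
for n in CI: print(n,"cam at",-CI[n]["R"].T@CI[n]["t"])
S=lambda *p:unc(p,6,(290,170)); T=lambda *p:unc(p,4,(200,185))
ms=[([.042,.095,.012],(398,410)),([.042,-.095,.012],(118,266)),([-.022,-.034,.084],(270,160)),([.022,-.034,.084],(226,198)),([-.022,.034,.084],(374,212))]
mt=[([-.042,.095,.012],(307,246)),([.042,.095,.012],(307,133)),([.042,-.095,.012],(563,131)),([-.042,-.095,.012],(565,245)),([.022,.034,.084],(371,148)),([-.022,.034,.084],(371,212)),([.022,-.034,.084],(488,149)),([-.022,-.034,.084],(488,211))]
Xs=np.array([a for a,_ in ms]);ps=S(*[b for _,b in ms]);Xt=np.array([a for a,_ in mt]);pt=T(*[b for _,b in mt])
bs=S((710,272),(655,440));bt=T((52,168),(110,179))
def f(v):
    b=[yk(v[4],.0,.229)+0*1 for _ in (0,1)]
    B=np.array([yk(v[4],-.0615,.229),yk(v[4],.0615,.229)])
    e=np.r_[(proj("scene",W(v,Xs))-ps).ravel(),(proj("top",W(v,Xt))-pt).ravel()]
    # ball order: y-=up when open
    e2=np.r_[(proj("scene",W(v,B))-bs).ravel(),(proj("top",W(v,B))-bt[::-1]).ravel()]
    e3=np.r_[(proj("scene",W(v,B))-bs).ravel(),(proj("top",W(v,B))-bt).ravel()]
    e2=min(e2,e3,key=lambda e:np.abs(e).sum())
    return np.r_[e,e2]
r=least_squares(f,[.5,.03,0,0,1.6]);print(r.x);print(r.fun.reshape(-1,2).round(1).tolist())
E
python3 fit.py
```

```text
scene cam at [1.4140906  0.61130442 1.04178141]
top cam at [0.43868005 0.02586687 1.0833739 ]
[ 5.29476863e-01  8.70902650e-02  1.61141121e-03 -1.27402431e-02
  1.64548690e+00]
[[0.6, 1.0], [-0.2, 0.3], [0.7, -0.7], [0.4, 0.2], [0.6, -1.1], [-0.8, -0.4], [0.0, -0.6], [-0.0, 0.2], [-0.5, 0.2], [2.1, -0.3], [1.8, -0.4], [-2.6, -0.4], [-2.7, 0.0], [-0.0, -0.1], [0.6, -1.0], [1.0, -0.7], [3.1, 0.9]]
```

```bash
cat > pipefit.py <<'E'
from h import *
from scipy.optimize import minimize
def cyl(v,L=.24,r=.017):
    x,y,z,yaw,pit=v; a=np.linspace(0,2*np.pi,24,endpoint=False)
    P=np.array([[s*L/2,r*np.cos(t),r*np.sin(t)] for s in(-1,1) for t in a])
    return P@(Ro.from_euler('zy',[yaw,pit]).as_matrix()).T+[x,y,z]
def masks(imgs,roi,thr):
    M={}
    for n in imgs:
        g=imgs[n].min(2).astype(np.uint8); m=np.zeros_like(g); x0,y0,x1,y1=roi[n]
        m[y0:y1,x0:x1]=(g[y0:y1,x0:x1]>thr[n])
        k,l,st,_=cv2.connectedComponentsWithStats(m); i=1+np.argmax(st[1:,4]); M[n]=(l==i).astype(np.uint8)
    return M
def soft(n,v,sh):
    h=cv2.convexHull(((proj(n,cyl(v))+.5)*8-.5).astype(np.float32)).astype(int)
    x0,y0=(h.min((0,1))//8-3); x1,y1=(h.max((0,1))//8+4)
    m=np.zeros(((y1-y0)*8,(x1-x0)*8),np.float32); cv2.fillPoly(m,[(h-np.array([x0,y0])*8)],1.)
    o=np.zeros(sh,np.float32); o[y0:y1,x0:x1]=cv2.resize(m,(x1-x0,y1-y0),interpolation=cv2.INTER_AREA); return o
def fitpipe(M,v0):
    c=lambda v:sum(np.abs(soft(n,v,M[n].shape)-M[n]).sum() for n in M)
    best=None
    for k in range(4):
        S0=np.array(v0)+np.vstack([np.zeros(5),np.diag([.02,.02,.02,.05,.05])*(-1)**k])
        r=minimize(c,v0,method='Nelder-Mead',options=dict(initial_simplex=S0,maxiter=600,xatol=1e-5,fatol=.01)); v0=r.x
    return r.x,r.fun
if __name__=="__main__":
    I={n:cv2.imread(f"pics/{n}0.png") for n in CI}
    print(I["top"][200:285:14,437:465].min(2))
    M=masks(I,dict(scene=(215,140,285,190),top=(430,185,470,295)),dict(scene=195,top=222))
    M["scene"][:]=M["scene"]
    cv2.fillPoly(M["scene"],[cv2.convexHull(cv2.findNonZero(M["scene"]))],1)
    print({n:M[n].sum() for n in M})
    v,c=fitpipe(M,[.53,-.32,.04,0,0]); print(v,c)
    for n,x,y,w,h in(("scene",210,130,100,70),("top",410,180,90,115)):
        im=cv2.resize(I[n][y:y+h,x:x+w],None,fx=5,fy=5,interpolation=cv2.INTER_CUBIC)
        hh=cv2.convexHull(((proj(n,cyl(v))-[x,y]+.5)*5-.5).astype(np.float32)).astype(int); cv2.polylines(im,[hh],True,(0,0,255),1)
        cv2.imwrite(f"pics/pf_{n}.png",im)
    a=cv2.imread("pics/pf_scene.png");b=cv2.imread("pics/pf_top.png"); o=np.zeros((575,800,3),np.uint8); 
    a=cv2.resize(a,(350,245)); o[:245,:350]=a;o[:575,350:800]=b;cv2.imwrite("pics/pf.png",o)
E
python3 pipefit.py
```

```text
[[124 124 125 126 131 152 199 230 244 250 252 253 254 253 252 246 233 197
  138  95  82  80  77  79  78  91 109 118]
 [149 183 205 214 214 211 212 223 239 248 252 253 254 254 253 250 242 220
  165 111  85  81  81  80  87 101 115 124]
 [129 152 187 205 211 205 203 217 231 244 250 253 254 254 253 252 247 234
  200 144  98  81  80  80  83  94 113 122]
 [126 152 191 212 216 216 212 210 224 239 248 252 253 254 254 253 251 244
  224 175 120  89  81  79  81  84  99 117]
 [125 132 159 197 216 219 216 208 216 230 243 250 253 254 254 254 252 248
  237 206 151 100  83  82  82  81  88 104]
 [121 129 165 204 212 192 166 157 180 218 238 248 252 254 254 254 253 251
  245 230 191 146 125 114  96  84  83  95]
 [124 123 123 122 122 123 123 122 123 125 127 130 133 133 134 141 144 143
  139 135 131 128 125 126 125 126 124 124]]
{'scene': np.uint64(425), 'top': np.uint64(859)}
[ 0.50215784 -0.31924244  0.04215937  0.00592363 -0.02032497] 328.078125
```

View pics/pf.png

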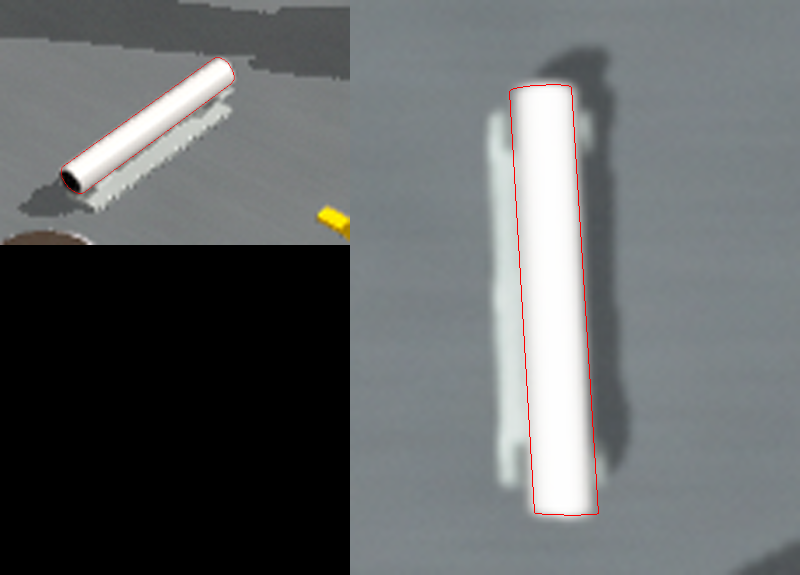

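View pics/pf_scene.png

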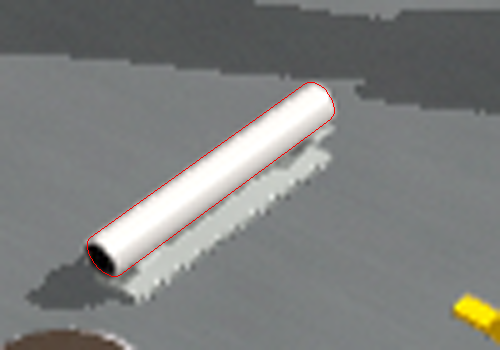

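```bash
cat > pf2.py <<'E'
from pipefit import *
I={n:cv2.imread(f"pics/{n}0.png") for n in CI}
M=masks(I,dict(scene=(215,140,285,190),top=(430,185,470,295)),dict(scene=215,top=215))
cv2.fillPoly(M["scene"],[cv2.convexHull(cv2.findNonZero(M["scene"]))],1)
for sel in (["scene"],["top"],["scene","top"]):
  for z in (.039,None):
    g=(lambda w:[w[0],w[1],z,w[2],0]) if z else (lambda w:[w[0],w[1],w[3],w[2],0])
    c=lambda w:sum(np.abs(soft(n,g(w),M[n].shape)-M[n]).sum() for n in sel)
    w=np.array([.5,-.32,0.03]+([] if z else [.04]))
    for k in (1,-1,1): w=minimize(c,w,method='Nelder-Mead',options=dict(initial_simplex=w+np.vstack([w*0,k*np.diag([.02,.02,.06,.02][:len(w)])]),maxiter=500)).x
    print(sel,w.round(4),c(w))
# top mid-line
P=unc([(196,86),(211,516)],5,(410,180))
for p,z in zip(P,(.039,.039)):
    X=least_squares(lambda q:proj("top",[q[0],q[1],z])[0]-p,[.5,-.3]).x; print("end",X)
E
python3 pf2.py
```

```text
['scene'] [ 0.4865 -0.3271  0.0208] 150.70312
['scene'] [ 0.493  -0.3218  0.0275  0.0445] 155.4375
['top'] [ 0.5021 -0.3185 -0.0388] 240.95312
['top'] [ 0.5047 -0.3239 -0.0323  0.0208] 229.90625
['scene', 'top'] [ 0.5025 -0.3206 -0.0186] 432.65625
['scene', 'top'] [ 0.5012 -0.3149 -0.0361  0.0471] 427.20312
end [ 0.62520827 -0.32399549]
end [ 0.38040654 -0.31713357]
```

Run:
```python
from pipefit import *
I={n:cv2.imread(f"pics/{n}0.png") for n in CI}
v=[.5018,-.3206,.039,-.028,0]
n,x,y,w,h="scene",215,135,80,60
im=cv2.resize(I[n][y:y+h,x:x+w],None,fx=9,fy=9,interpolation=cv2.INTER_CUBIC)
C=((proj(n,cyl(v))-[x,y]+.5)*9-.5).astype(np.float32)
for q in(C[:24],C[24:],cv2.convexHull(C)): cv2.polylines(im,[q.astype(int).reshape(-1,1,2)],True,(0,0,255),1)
cv2.imwrite("pics/ov1.png",im)
```

```text
(no output)
```

View pics/ov1.png

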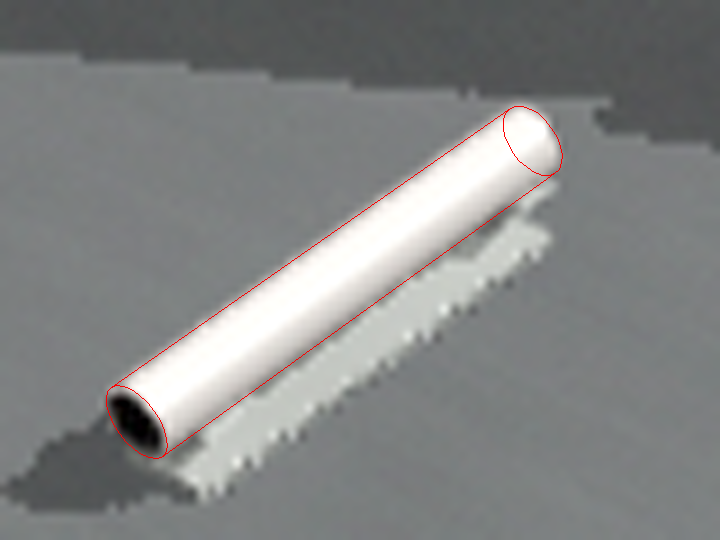

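Run:
```python
from h import *
v=[.5295,.0871,.0,-.0127]
ps=unc((80,125),6,(290,170))[0]; pt=unc((652,184),4,(200,185))[0]
print("tail tip",tri(ps,pt))
for th in (1.2,1.35,1.45,1.55):
    t=hk(th,-.0865,.109); X=W(v,t)[0]; print(th,X, (proj("scene",X)-[290,170])*6, (proj("top",X)-[200,185])*4)
# cross bar balls triangulated
for a,b in (((710,272),(110,179)),((655,440),(52,168)),((710,272),(52,168)),((655,440),(110,179))):
    print(tri(unc(a,6,(290,170))[0],unc(b,4,(200,185))[0]))
for y in(-.0615,0,.0615): print(W(v,yk(1.645,y,.229)))
```

```text
tail tip (array([ 0.52634842, -0.06828435,  0.05975359]), array([-0.44791444, -0.0647608 , -0.31191293,  0.1978618 ]))
1.2 [ 0.5276785  -0.0563174   0.05021283] [[ 90.36339796 143.82601261]] [[631.15727107 182.71548857]]
1.35 [ 0.52766551 -0.05734031  0.03940149] [[ 89.15622308 157.06304952]] [[631.41279313 184.02664891]]
1.45 [ 0.52766833 -0.05711828  0.03216136] [[ 89.60065193 166.47707846]] [[630.32584518 184.88395488]]
1.55 [ 0.52768031 -0.05617462  0.02497957] [[ 91.02992906 176.25580678]] [[628.26782492 185.71823951]]
(array([0.52019531, 0.29969688, 0.1454555 ]), array([-5.04822861,  0.47534768, -3.80551968,  2.10286481]))
(array([0.54877837, 0.33491666, 0.07571085]), array([ 7.0988697 , -0.67537957,  5.70840781, -3.1524763 ]))
(array([0.53133718, 0.31975745, 0.16811388]), array([ 0.54798782, -0.05870971,  0.41427608, -0.2271006 ]))
(array([0.53643636, 0.31401141, 0.04834924]), array([ 1.47426303, -0.12218678,  1.1820207 , -0.65768695]))
[[0.53243681 0.31833273 0.16679602]]
[[0.53237891 0.31377376 0.10546525]]
[[0.53232101 0.30921479 0.04413449]]
```

```bash
python3 -m inch '[41,50,-10,0,0,-0.056,1,41,50,-10,0,0,-0.056,1,41,50,-10,0,0,-0.056,1,41,50,-10,0,0,-0.056,1,41,50,-10,0,0,-0.056,1,41,50,-10,0,0,-0.056,1,0,0,0,0,0,0,1]'
cat > st.py <<'E'
from plant import telemetry
from scipy.spatial.transform import Rotation as Ro
import numpy as np,sys
o=telemetry.get_obs(); M=Ro.from_quat(o["tcp_rot"]).as_matrix(); np.set_printoptions(precision=4,suppress=True)
g=o["ee_pos"]-.019*M[:,2]
print("t",round(o["clock"],2),"tcp",o["ee_pos"],"grasp",g,"\nq",o["q"],"F",o["wrist_force"],"T",o["torque"],"gap",o["finger_gap"],"\ntool x",M[:,0],"y",M[:,1],"z",M[:,2])
E
python3 st.py
```

```text
clock: 0.98
ee_pos: [0.4335, -0.3247, 0.1779]
tcp_rot: [1.0, -0.019, -0.001, -0.002]
wrist_force: [0.1, 0.1, 0.2]
finger_gap: 0.997
t 0.97 tcp [ 0.4335 -0.3247  0.1779] grasp [ 0.4336 -0.3248  0.1969] 
q [ 0.5826  0.4332 -0.0279  1.8758  0.0139  0.8369 -1.0617] F [0.1241 0.0854 0.1708] T [-0.0047  0.0901 -0.034 ] gap 0.9974164213647131 
tool x [ 0.9992 -0.0388 -0.0029] y [-0.0388 -0.9992 -0.0033] z [-0.0028  0.0034 -1.    ]
```

```bash
python3 -m inch '[6,3,-30,0,0,0.01,1,5,3,-30,0,0,0,1,0,0,-30,0,0,0,1,0,0,-28,0,0,0,1,0,0,0,0,0,0,1]'; python3 st.py
python3 - <<'E'
from h import *
t=optics.get_image("top");s=optics.get_image("scene")
a=cv2.resize(t[180:300,400:500],None,fx=4,fy=4);b=cv2.resize(s[110:210,205:305],None,fx=4,fy=4)
o=np.zeros((480,800,3),np.uint8);o[:,:400]=a;o[:400,400:]=b;cv2.imwrite("pics/g1.png",o)
E
```

```text
clock: 1.6
ee_pos: [0.4422, -0.3221, 0.0568]
tcp_rot: [1.0, -0.015, -0.002, -0.0]
wrist_force: [-0.0, -0.9, 0.2]
finger_gap: 0.998
t 1.6 tcp [ 0.4422 -0.3221  0.0568] grasp [ 0.4423 -0.3221  0.0758] 
q [ 0.5669  0.6325 -0.0267  1.9173  0.0306  0.5962 -1.0806] F [-0.0164 -0.8619  0.234 ] T [ 0.0508  0.0308 -0.0138] gap 0.9981852562289242 
tool x [ 0.9995 -0.0297 -0.0042] y [-0.0298 -0.9996 -0.0008] z [-0.0042  0.0009 -1.    ]
```

View pics/g1.png

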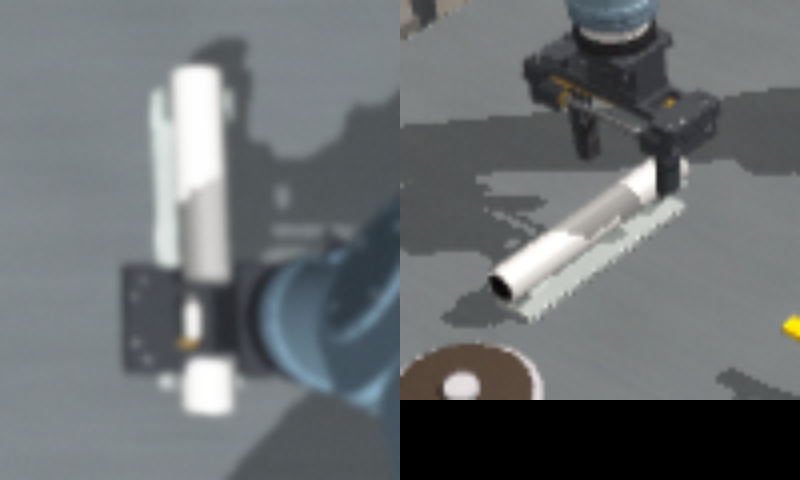

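The jaws straddle the pipe: top-view gripper at (240,320) in the crop, pipe centred under it. There's some steady undershoot in each row. I'll descend and grip.

```bash
python3 -m inch '[2,3,-20,0,0,0,1,0,0,-16,0,0,0,1,0,0,-3,0,0,0,1]'; python3 st.py
```

```text
clock: 2.08
ee_pos: [0.4474, -0.3211, 0.0197]
tcp_rot: [1.0, -0.015, 0.002, 0.002]
wrist_force: [0.3, 0.2, 1.0]
finger_gap: 1.0
t 2.08 tcp [ 0.4474 -0.3211  0.0197] grasp [ 0.4473 -0.3211  0.0387] 
q [ 0.5583  0.6997 -0.024   1.9185  0.0344  0.5193 -1.0909] F [0.28   0.238  1.0337] T [ 0.0328 -0.0266  0.0748] gap 1.0001604307855294 
tool x [ 0.9995 -0.0302  0.0032] y [-0.0302 -0.9995  0.0036] z [ 0.0031 -0.0037 -1.    ]
```

```bash
python3 -m inch '[0,0,0,0,0,0,0,0,0,0,0,0,0,0,0,0,0,0,0,0,0,0,0,0,0,0,0,0]'; python3 st.py
```

```text
clock: 2.58
ee_pos: [0.4478, -0.3214, 0.0202]
tcp_rot: [1.0, -0.015, 0.002, 0.002]
wrist_force: [-0.2, -0.1, 0.1]
finger_gap: 0.574
t 2.58 tcp [ 0.4478 -0.3214  0.0202] grasp [ 0.4477 -0.3213  0.0392] 
q [ 0.5583  0.699  -0.024   1.918   0.0345  0.5196 -1.0909] F [-0.1618 -0.1177  0.0763] T [ 0.011   0.0169 -0.0075] gap 0.5744323557741063 
tool x [ 0.9995 -0.0302  0.0038] y [-0.0302 -0.9995  0.0041] z [ 0.0037 -0.0042 -1.    ]
```

```bash
python3 -m inch '[0,0,0,0,0,0,0,0,0,0,0,0,0,0,0,0,0,0,0,0,0]'; python3 st.py
```

```text
clock: 2.95
ee_pos: [0.448, -0.3174, 0.0202]
tcp_rot: [1.0, -0.014, 0.001, -0.0]
wrist_force: [-0.8, -3.6, 0.6]
finger_gap: 0.363
t 2.95 tcp [ 0.448  -0.3174  0.0202] grasp [ 0.448  -0.3174  0.0392] 
q [ 0.5571  0.6981 -0.028   1.92    0.0323  0.5222 -1.0909] F [-0.8253 -3.5544  0.6209] T [-0.7     0.1144 -0.0519] gap 0.36326255006935365 
tool x [ 0.9996 -0.0277  0.0024] y [-0.0277 -0.9996 -0.0009] z [ 0.0024  0.0008 -1.    ]
```

```bash
python3 -m inch '[0,0,0,0,0,0,0,0,0,8,0,0,0,0,0,0,15,0,0,0,0,0,0,25,0,0,0,0,0,0,35,0,0,0,0,0,0,40,0,0,0,0,0,0,40,0,0,0,0,0,0,0,0,0,0,0]'; python3 st.py
cat > look.py <<'E'
from h import *
import sys
nm=sys.argv[1]; a=[int(x) for x in sys.argv[2:]]  # top x0 y0, scene x0 y0, size 100x100 k4
t=optics.get_image("top");s=optics.get_image("scene");cv2.imwrite(f"pics/{nm}_t.png",t);cv2.imwrite(f"pics/{nm}_s.png",s)
f=lambda i,x,y:cv2.resize(i[y:y+100,x:x+100],(400,400),interpolation=cv2.INTER_CUBIC)
cv2.imwrite(f"pics/{nm}.png",np.hstack([f(t,*a[:2]),f(s,*a[2:])]))
E
python3 look.py g2 400 190 205 90
```

```text
clock: 3.95
ee_pos: [0.4465, -0.3188, 0.1933]
tcp_rot: [1.0, -0.015, 0.002, 0.001]
wrist_force: [0.4, -0.2, -1.4]
finger_gap: 0.371
t 3.95 tcp [ 0.4465 -0.3188  0.1933] grasp [ 0.4464 -0.3188  0.2123] 
q [ 0.5629  0.4187 -0.0313  1.8532  0.0164  0.8656 -1.0769] F [ 0.3816 -0.1686 -1.4037] T [-0.0028  0.1241 -0.0341] gap 0.37106301533203 
tool x [ 0.9995 -0.0298  0.0039] y [-0.0298 -0.9996  0.0019] z [ 0.0039 -0.002  -1.    ]
```

View pics/g2.png

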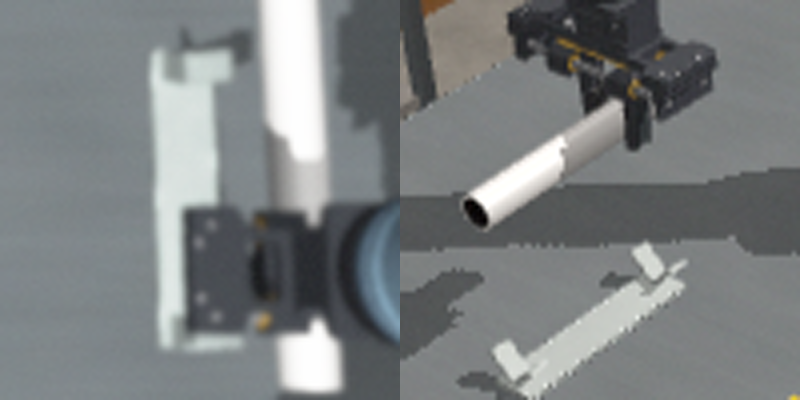

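Run:
```python
from h import *
print(proj("scene",[.6204,-.3240,.2123]), "meas",unc((478,212),4,(105,90)))
i=cv2.imread("pics/g2_t.png"); cv2.imwrite("pics/g3.png",cv2.resize(i[165:300,440:500],None,fx=4.4,fy=4.4,interpolation=cv2.INTER_CUBIC))
for X in ([.6204,-.3240,.2293],[.3804,-.3168,.2293],[.6204,-.3240,.2123],[.3804,-.3168,.2123]): print((proj("top",X)-[440,165])*4.4)
```

```text
[[223.38444993 141.5130389 ]] meas [[224.125 142.625]]
[[153.09067338  86.03453432]]
[[173.40899126 538.47299995]]
[[140.94898756  92.541066  ]]
[[160.30666473 536.31038637]]
```

View pics/g3.png

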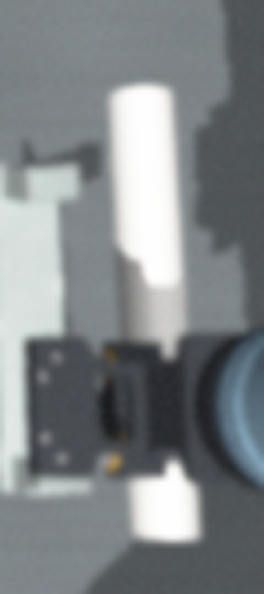

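```bash
python3 -m inch '[0,15,5,0,0,0,0,2,30,5,0,0,0,0,3,40,0,0,0,0,0,4,45,0,0,0,0.003,0,4,45,0,0,0,0.003,0,4,45,0,0,0,0.003,0,4,45,0,0,0,0.003,0,4,45,0,0,0,0.003,0,3,40,0,0,0,0.002,0,2,30,0,0,0,0,0,1,15,0,0,0,0,0,0,0,0,0,0,0,0]'; python3 st.py
```

```text
clock: 5.55
ee_pos: [0.4613, 0.1008, 0.1903]
tcp_rot: [1.0, -0.002, -0.013, -0.003]
wrist_force: [0.7, -0.4, -1.8]
finger_gap: 0.37
t 5.55 tcp [0.4613 0.1008 0.1903] grasp [0.4618 0.1007 0.2093] 
q [-0.1115  0.3275 -0.2252  2.0105  0.0771  0.8359 -1.9536] F [ 0.7139 -0.4199 -1.8447] T [-0.0687  0.0898 -0.0174] gap 0.37028513619198694 
tool x [ 0.9996 -0.0043 -0.0266] y [-0.0045 -1.     -0.0065] z [-0.0266  0.0066 -0.9996]
```

```bash
python3 -m inch '[7,-7,-10,-0.006,-0.02,-0.008,0,7,-6,-20,0,-0.007,0,0,0,0,-20,0,0,0,0,0,0,-15,0,0,0,0,0,0,0,0,0,0,0]'; python3 st.py; python3 look.py v1 260 165 300 140
```

```text
clock: 6.18
ee_pos: [0.4745, 0.0799, 0.1226]
tcp_rot: [1.0, -0.011, -0.001, 0.002]
wrist_force: [1.5, -0.3, -1.6]
finger_gap: 0.37
t 6.17 tcp [0.4745 0.0799 0.1226] grasp [0.4745 0.0799 0.1416] 
q [-0.1091  0.4391 -0.1873  2.0545  0.1348  0.6615 -1.9779] F [ 1.5265 -0.2523 -1.5737] T [ 0.0601  0.1272 -0.0255] gap 0.3704906540585457 
tool x [ 0.9998 -0.0213 -0.0013] y [-0.0213 -0.9998  0.0039] z [-0.0014 -0.0039 -1.    ]
```

View pics/v1.png

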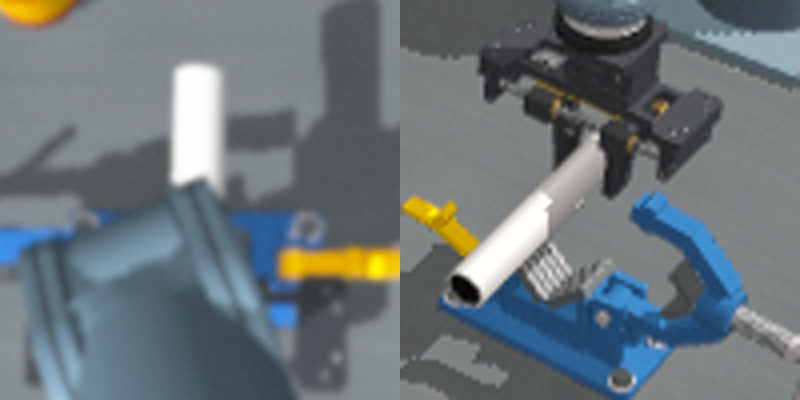

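```bash
python3 -m inch '[1,4,-5,0,0,0.008,0,1,3,-12,0,0,0,0,0,1,-12,0,0,0,0,0,0,-10,0,0,0,0,0,0,0,0,0,0,0]'; python3 st.py; python3 look.py v2 260 165 300 140
```

```text
clock: 6.9
ee_pos: [0.4783, 0.0896, 0.083]
tcp_rot: [1.0, -0.006, 0.001, 0.001]
wrist_force: [0.7, 1.0, -2.2]
finger_gap: 0.368
t 6.9 tcp [0.4783 0.0896 0.083 ] grasp [0.4782 0.0897 0.102 ] 
q [-0.1402  0.5166 -0.1726  2.0619  0.1632  0.5736 -2.0102] F [ 0.6528  0.951  -2.2167] T [ 0.0486  0.1399 -0.0284] gap 0.36773383665253045 
tool x [ 0.9999 -0.0115  0.003 ] y [-0.0115 -0.9999  0.0026] z [ 0.0029 -0.0027 -1.    ]
```

View pics/v2.png

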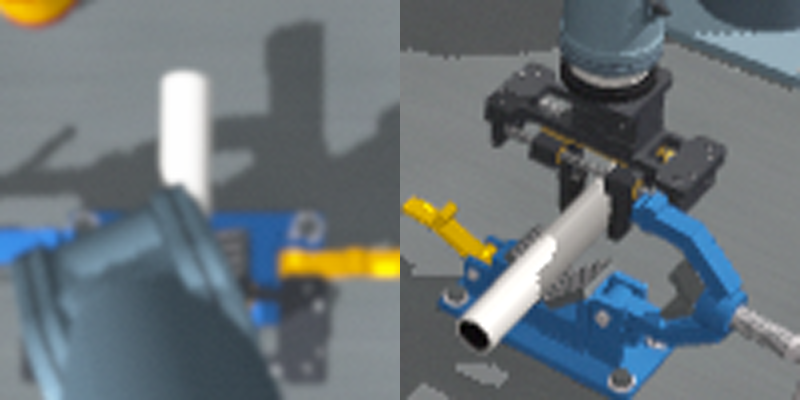

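```bash
python3 - <<'E'
from h import *
e=np.array([.4782,.0897,.102])+.1735*np.array([.9999,-.0115,.003]); print(e,(proj("scene",e)-[300,140])*4+[400,0])
E
python3 -m inch '[-2,-1,-6,0,0,0,0,-1,-1,-6,0,0,0,0,0,0,-5,0,0,0,0,0,0,0,0,0,0,0]'; python3 st.py
```

```text
[0.65168265 0.08770475 0.1025205 ] [[474.85238157 326.0992886 ]]
clock: 7.5
ee_pos: [0.4761, 0.0874, 0.0662]
tcp_rot: [1.0, -0.006, 0.003, 0.001]
wrist_force: [0.5, 0.5, -1.0]
finger_gap: 0.369
t 7.5 tcp [0.4761 0.0874 0.0662] grasp [0.476  0.0875 0.0852] 
q [-0.1448  0.5444 -0.1632  2.0754  0.1746  0.5297 -2.0182] F [ 0.4739  0.5341 -0.994 ] T [0.0733 0.0849 0.0127] gap 0.3686781688542586 
tool x [ 0.9999 -0.0121  0.0056] y [-0.0121 -0.9999  0.0021] z [ 0.0056 -0.0022 -1.    ]
```

```bash
python3 -m inch '[0,0,-4,0,0,0,0,0,0,-4,0,0,0,0,0,0,0,0,0,0,0]'; python3 st.py
```

```text
clock: 7.88
ee_pos: [0.4765, 0.0876, 0.0578]
tcp_rot: [1.0, -0.006, 0.003, 0.001]
wrist_force: [0.2, 0.0, -1.1]
finger_gap: 0.369
t 7.88 tcp [0.4765 0.0876 0.0578] grasp [0.4763 0.0876 0.0768] 
q [-0.1489  0.5608 -0.1584  2.077   0.1797  0.511  -2.0229] F [ 0.2361  0.0184 -1.0858] T [0.0875 0.132  0.0191] gap 0.3691572641164406 
tool x [ 0.9999 -0.0121  0.0062] y [-0.0121 -0.9999  0.0019] z [ 0.0062 -0.0019 -1.    ]
```

```bash
python3 look.py v3 260 165 300 140
```

```text
(no output)
```

View pics/v3.png

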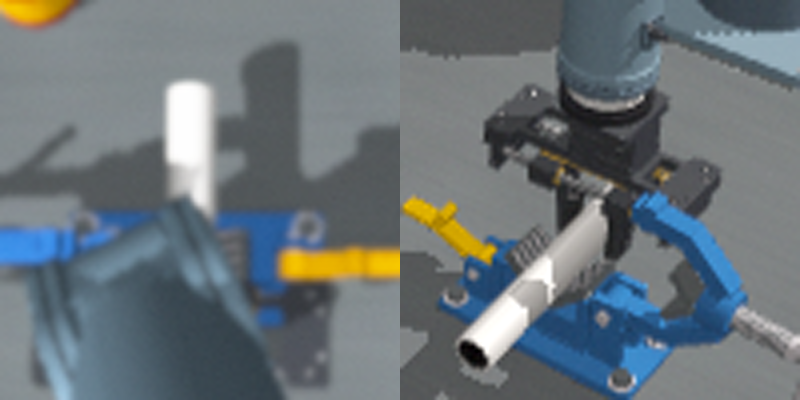

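```bash
python3 -m inch '[0,0,-2,0,0,0,0,0,0,-2,0,0,0,0]'; python3 st.py;python3 -m inch '[0,0,-2,0,0,0,0,0,0,-1,0,0,0,0]'; python3 st.py
```

```text
clock: 8.22
ee_pos: [0.4766, 0.0878, 0.0543]
tcp_rot: [1.0, -0.006, 0.003, 0.001]
wrist_force: [-2.0, 1.1, 4.5]
finger_gap: 0.372
t 8.22 tcp [0.4766 0.0878 0.0543] grasp [0.4765 0.0878 0.0733] 
q [-0.1509  0.5677 -0.1564  2.0778  0.182   0.5027 -2.0251] F [-2.0136  1.1013  4.5043] T [0.1336 0.5526 0.0535] gap 0.3716733729849556 
tool x [ 0.9999 -0.0119  0.0067] y [-0.0119 -0.9999  0.0016] z [ 0.0067 -0.0017 -1.    ]
clock: 8.48
ee_pos: [0.4762, 0.0878, 0.0518]
tcp_rot: [1.0, -0.006, 0.003, 0.001]
wrist_force: [-3.1, 0.3, 8.2]
finger_gap: 0.368
t 8.47 tcp [0.4762 0.0878 0.0518] grasp [0.4761 0.0879 0.0708] 
q [-0.1526  0.5725 -0.1547  2.0787  0.1836  0.4976 -2.0269] F [-3.1055  0.3184  8.1586] T [-0.0162  0.5011 -0.0417] gap 0.368239580079443 
tool x [ 0.9999 -0.0117  0.0062] y [-0.0117 -0.9999  0.002 ] z [ 0.0062 -0.0021 -1.    ]
```

```bash
python3 -m inch '[0,0,2,0,0,0,0,0,0,0,0,0,0,0.42,0,0,0,0,0,0,0.5,0,0,0,0,0,0,0.6]'; python3 st.py; python3 look.py v4 260 165 300 140
```

```text
clock: 8.98
ee_pos: [0.4772, 0.0879, 0.054]
tcp_rot: [1.0, -0.006, 0.004, 0.001]
wrist_force: [-0.6, 0.1, -1.0]
finger_gap: 0.586
t 8.97 tcp [0.4772 0.0879 0.054 ] grasp [0.4771 0.088  0.073 ] 
q [-0.1517  0.5683 -0.1556  2.0775  0.1827  0.5009 -2.0258] F [-0.6166  0.0879 -1.0042] T [ 0.023   0.0379 -0.0096] gap 0.5858913663881605 
tool x [ 0.9999 -0.0118  0.0082] y [-0.0118 -0.9999  0.0015] z [ 0.0082 -0.0016 -1.    ]
```

View pics/v4.png

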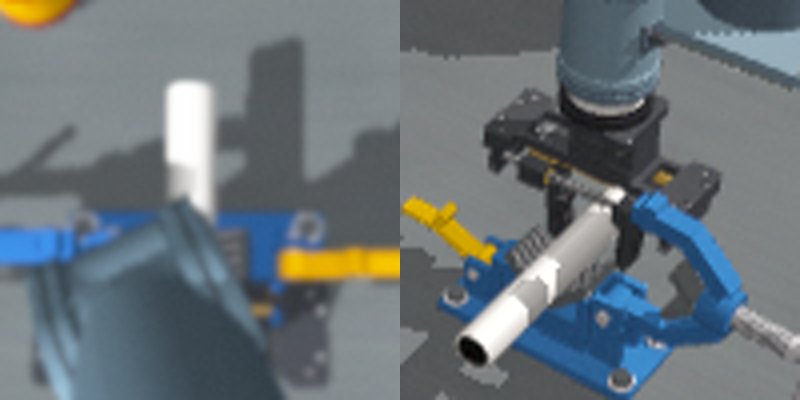

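```bash
python3 -m inch '[0,0,0,0,0,0,0.7,0,0,10,0,0,0,0.7,-1,0,20,0,0,0,0.7,-3,0,30,0,0,0,0.7,-5,0,40,0,0,0,0.7,-10,-20,45,0,0,0,0.7,-10,-40,45,0,0,0,0.7,-20,-50,0,0,0,0,0.7,-20,-50,0,0,0,0,0.7,0,-50,0,0,0,0,0.7]'; python3 st.py; python3 look.py v5 260 165 300 140
```

```text
clock: 10.32
ee_pos: [0.406, -0.1239, 0.2563]
tcp_rot: [1.0, -0.001, 0.008, 0.001]
wrist_force: [1.5, 0.1, 0.6]
finger_gap: 0.698
t 10.32 tcp [ 0.406  -0.1239  0.2563] grasp [ 0.4057 -0.1239  0.2753] 
q [ 0.2607  0.1183 -0.0744  2.0885  0.0088  0.9186 -1.3917] F [1.5063 0.0696 0.6059] T [ 0.0981 -0.0268  0.0242] gap 0.6984065272012915 
tool x [ 0.9999 -0.0026  0.0166] y [-0.0026 -1.      0.0012] z [ 0.0166 -0.0013 -0.9999]
```

View pics/v5.png

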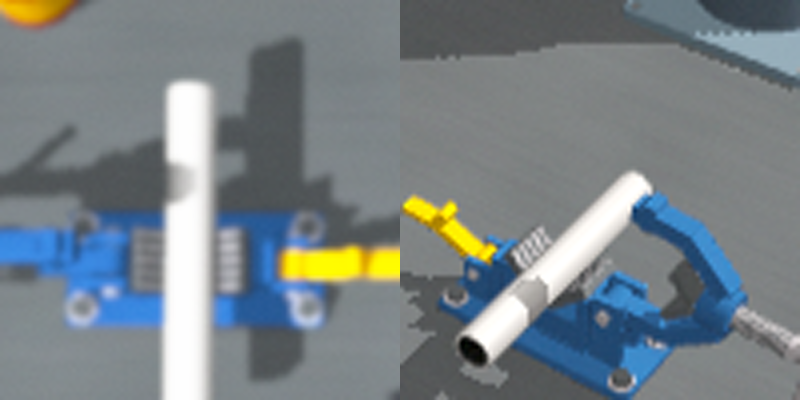

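Run:
```python
from pipefit import *
v=[.5295,.0871,.074,-.0127,0]
o=[]
for n,x,y in(("scene",300,170),("top",260,180)):
    i=cv2.imread(f"pics/v5_{n[0]}.png"); im=cv2.resize(i[y:y+100,x:x+80],None,fx=5,fy=5,interpolation=cv2.INTER_CUBIC)
    C=((proj(n,cyl(v))-[x,y]+.5)*5-.5)
    for q in(C[:24],C[24:],cv2.convexHull(C.astype(np.float32))): cv2.polylines(im,[q.astype(int).reshape(-1,1,2)],True,(0,0,255),1)
    o.append(im)
cv2.imwrite("pics/v5o.png",np.hstack(o))
```

```text
(no output)
```

View pics/v5o.png

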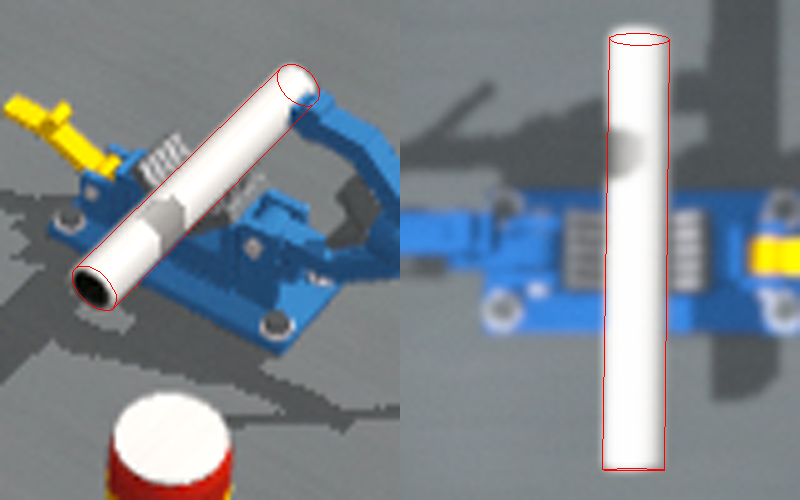

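```bash
python3 -m inch '[5,20,20,0,0,0.13,0.9,10,40,10,0,0,0.13,0.9,12,42,5,0,0,0.13,0.9,12,42,0,0,0,0.13,0.9,12,42,0,0,0,0.13,0.9,12,42,0,0,0,0.13,0.9,12,42,0,0,0,0.13,0.9,12,42,0,0,0,0.13,0.9,12,42,0,0,0,0.13,0.9,12,42,0,0,0,0.13,0.9,12,30,0,0,0,0.13,0.9,0,0,0,0,0,0.13,0.9]'; python3 st.py
python3 - <<'E'
from h import *
v=[.5295,.0871,.0,-.0127]
for th in np.linspace(1.645,0,12): print(round(th,2),W(v,yk(th,-.042,.229))[0].round(4))
E
```

```text
clock: 11.92
ee_pos: [0.5249, 0.3214, 0.2987]
tcp_rot: [0.696, 0.718, 0.01, -0.007]
wrist_force: [0.1, 0.4, 0.3]
finger_gap: 0.898
t 11.93 tcp [0.5249 0.3214 0.2987] grasp [0.5248 0.3209 0.3177] 
q [-0.233   0.4662 -0.5316  1.5581  0.2327  1.1656 -0.7734] F [0.1062 0.3729 0.2989] T [-0.1176 -0.121   0.003 ] gap 0.8984224414976797 
tool x [-0.0324  0.9992  0.0241] y [0.9995 0.0323 0.0038] z [ 0.003   0.0243 -0.9997]
1.64 [0.5324 0.3169 0.1473]
1.5 [0.5322 0.3022 0.1723]
1.35 [0.532  0.284  0.1948]
1.2 [0.5317 0.2627 0.2143]
1.05 [0.5314 0.2387 0.2304]
0.9 [0.5311 0.2125 0.2428]
0.75 [0.5307 0.1848 0.2511]
0.6 [0.5304 0.1562 0.2552]
0.45 [0.53   0.1272 0.255 ]
0.3 [0.5296 0.0987 0.2505]
0.15 [0.5293 0.0711 0.2417]
0.0 [0.529  0.0451 0.229 ]
```

```bash
python3 -m inch '[4,-2,-20,-0.024,0,-0.04,0.9,3,-2,-35,0,0,-0.005,0.9,0,0,-35,0,0,0,0.9,0,0,-20,0,0,0,0.9,0,0,0,0,0,0,0.9]'; python3 st.py; python3 look.py y1 200 180 350 155
```

```text
clock: 12.55
ee_pos: [0.5285, 0.3221, 0.1885]
tcp_rot: [0.71, 0.704, 0.002, 0.0]
wrist_force: [0.4, -0.6, -0.6]
finger_gap: 0.899
t 12.55 tcp [0.5285 0.3221 0.1885] grasp [0.5284 0.3221 0.2075] 
q [-0.2797  0.5853 -0.4814  1.6502  0.3136  0.9795 -0.876 ] F [ 0.3915 -0.6489 -0.6105] T [-0.0202 -0.0843  0.0009] gap 0.8989516408317503 
tool x [0.0079 1.     0.0023] y [ 1.     -0.0079  0.0032] z [ 0.0032  0.0022 -1.    ]
```

View pics/y1.png

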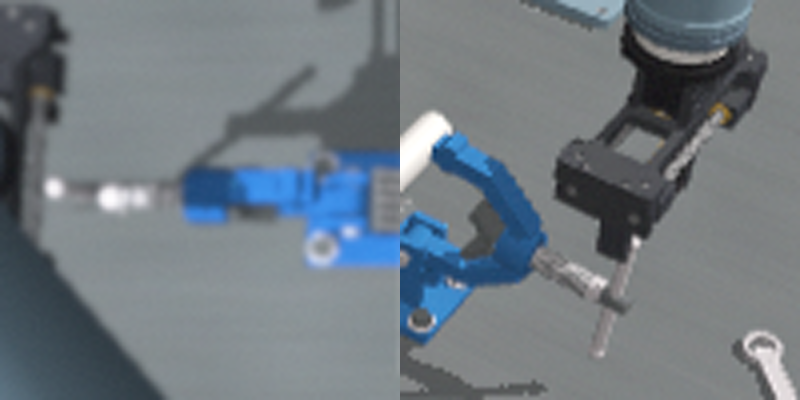

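```bash
python3 -m inch '[2,-3,-20,0,0,-0.004,0.9,2,-2,-25,0,0,0,0.9,0,-1,-13,0,0,0,0.9,0,0,0,0,0,0,0.9]'; python3 st.py; python3 look.py y2 200 180 350 155
```

```text
clock: 13.15
ee_pos: [0.5352, 0.3171, 0.1319]
tcp_rot: [0.712, 0.702, 0.006, 0.001]
wrist_force: [0.7, -0.3, -0.6]
finger_gap: 0.896
t 13.15 tcp [0.5352 0.3171 0.1319] grasp [0.535  0.317  0.1509] 
q [-0.289   0.6548 -0.4513  1.6854  0.3562  0.8714 -0.9013] F [ 0.6566 -0.3205 -0.5537] T [-0.0807 -0.045   0.0218] gap 0.8959533219161108 
tool x [0.0133 0.9999 0.0063] y [ 0.9999 -0.0134  0.0101] z [ 0.0102  0.0062 -0.9999]
```

View pics/y2.png

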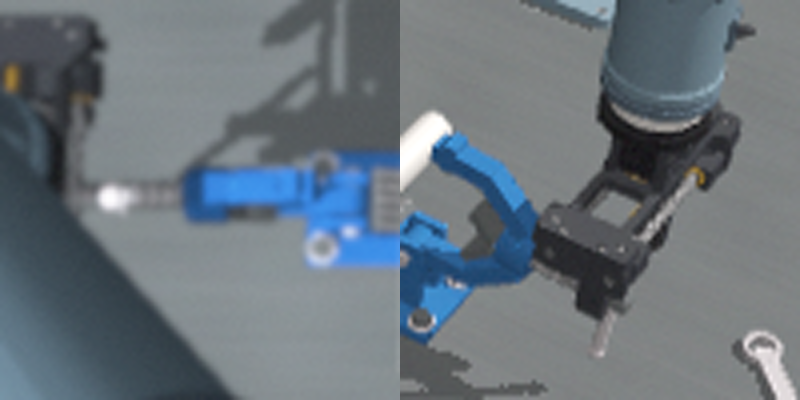

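```bash
python3 -m inch '[-2,0,-2,0,0,0,0.5,0,0,0,0,0,0,0,0,0,0,0,0,0,0,0,0,0,0,0,0,0,0,0,0,0,0,0,0,0,0,0,0,0,0,0,0,0,0,0,0,0,0]'; python3 st.py
```

```text
clock: 14.12
ee_pos: [0.5331, 0.3189, 0.1329]
tcp_rot: [0.712, 0.703, 0.007, 0.001]
wrist_force: [-10.7, -2.1, 8.1]
finger_gap: 0.129
t 14.12 tcp [0.5331 0.3189 0.1329] grasp [0.5328 0.3187 0.1519] 
q [-0.291   0.6509 -0.4529  1.6899  0.3555  0.8679 -0.9047] F [-10.7016  -2.0932   8.1425] T [-0.3364  2.2406  0.0185] gap 0.1287220019224645 
tool x [0.0128 0.9999 0.0089] y [ 0.9998 -0.013   0.0119] z [ 0.012   0.0087 -0.9999]
```

```bash
python3 -m inch '[0,0,0,0,0,0,0.4,-1,-2,-7,0,0,0,0.4,0,0,-3,0,0,0,0.4]'; python3 st.py;  python3 -m inch '[0,0,0,0,0,0,0,0,0,0,0,0,0,0,0,0,0,0,0,0,0,0,0,0,0,0,0,0,0,0,0,0,0,0,0]'; python3 st.py
```

```text
clock: 14.5
ee_pos: [0.5323, 0.3167, 0.1223]
tcp_rot: [0.712, 0.703, 0.008, 0.001]
wrist_force: [1.3, -0.0, -0.2]
finger_gap: 0.398
t 14.5 tcp [0.5323 0.3167 0.1223] grasp [0.5321 0.3165 0.1413] 
q [-0.2921  0.6618 -0.4472  1.7007  0.3637  0.8462 -0.9096] F [ 1.2861 -0.0267 -0.2481] T [-0.0647 -0.0615  0.0047] gap 0.3975855828040347 
tool x [0.0129 0.9999 0.009 ] y [ 0.9998 -0.013   0.0125] z [ 0.0126  0.0088 -0.9999]
clock: 15.12
ee_pos: [0.5323, 0.3165, 0.1218]
tcp_rot: [0.712, 0.702, 0.007, 0.001]
wrist_force: [0.3, 0.4, -1.3]
finger_gap: 0.114
t 15.12 tcp [0.5323 0.3165 0.1218] grasp [0.532  0.3163 0.1408] 
q [-0.292   0.6626 -0.447   1.7007  0.3636  0.8462 -0.9099] F [ 0.2556  0.3593 -1.3362] T [-0.014   0.2586 -0.0121] gap 0.11407746201153719 
tool x [0.0135 0.9999 0.0087] y [ 0.9998 -0.0136  0.0117] z [ 0.0118  0.0086 -0.9999]
```

```bash
cat > yp.py <<'E'
from h import *
import sys
v=[.5295,.0871,.0,-.0127]
o=telemetry.get_obs(); M=Ro.from_quat(o["tcp_rot"]).as_matrix(); g=o["ee_pos"]-.019*M[:,2]
l=Ro.from_euler('z',-v[3]).apply(g-np.array(v[:3])); d=l[1:]-[.056,.062]
b0=float(sys.argv[1]); n=np.array([b0-.056,.229-.062])
th=np.arctan2(d[0],d[1])-np.arctan2(n[0],n[1]); print("t",round(o["clock"],2),"theta",round(th,3),"r",np.hypot(*d).round(4),"nom",np.hypot(*n).round(4),"local x",l[0].round(4),"F",o["wrist_force"].round(1),"T",o["torque"].round(2),"gap",round(o["finger_gap"],3), "yaw",np.round(np.arctan2(M[1,1],M[0,1]),3),"toolz",M[:,2].round(3))
p=g
for t in th-np.array([float(x) for x in sys.argv[2].split(",")]):
    X=W(v,yk(t,b0,.229))[0]; print(round(t,3),((X-p)*1000).round(1)); p=X
E
python3 yp.py -.0355 .03,.08,.15,.22,.3,.38,.46,.54
```

```text
t 15.12 theta 1.645 r 0.1903 nom 0.1904 local x -0.0004 F [ 0.3  0.4 -1.3] T [-0.01  0.26 -0.01] gap 0.114 yaw -0.014 toolz [ 0.012  0.009 -1.   ]
1.615 [ 0.3 -2.3  5.2]
1.565 [-0.1 -4.4  8.4]
1.495 [-0.1 -6.9 11.4]
1.425 [-0.1 -7.7 10.9]
1.345 [-0.1 -9.7 11.8]
1.265 [ -0.1 -10.6  11. ]
1.185 [ -0.1 -11.4  10.1]
1.105 [ -0.2 -12.2   9.1]
```

Excellent agreement (radius 0.1903 against 0.1904). Starting the swing gently.

```bash
python3 -m inch '[0,-2,5,0,0,0,0,0,-4.5,8.5,0,0,0,0,0,-7,11.5,0,0,0,0]'; python3 yp.py -.0355 .06,.12,.18,.24,.30,.36
```

```text
clock: 15.5
ee_pos: [0.532, 0.2999, 0.146]
tcp_rot: [0.712, 0.702, 0.005, 0.002]
wrist_force: [3.0, -2.1, -8.3]
finger_gap: 0.11
t 15.5 theta 1.491 r 0.1875 nom 0.1904 local x -0.0004 F [ 3.  -2.1 -8.3] T [-0.38 -0.33 -0.03] gap 0.11 yaw -0.015 toolz [ 0.009  0.005 -1.   ]
1.431 [ 0.4 -4.2 10.9]
1.371 [-0.1 -7.1  8.9]
1.311 [-0.1 -7.6  8.5]
1.251 [-0.1 -8.1  8. ]
1.191 [-0.1 -8.6  7.5]
1.131 [-0.1 -9.   7. ]
```

```bash
python3 -m inch '[0,-6,10,0,0,0,0,0,-7,10,0,0,0,0,0,-7.5,9,0,0,0,0,0,-8,8.5,0,0,0,0]'; python3 yp.py -.0355 .06,.12,.18,.24,.30,.36;python3 look.py y3 200 180 350 125
```

```text
clock: 16.0
ee_pos: [0.5315, 0.2605, 0.1834]
tcp_rot: [0.714, 0.7, -0.001, 0.004]
wrist_force: [4.5, -4.9, -11.6]
finger_gap: 0.112
t 16.0 theta 1.199 r 0.1831 nom 0.1904 local x -0.0003 F [  4.5  -4.9 -11.6] T [-0.85 -0.68 -0.  ] gap 0.112 yaw -0.019 toolz [ 0.005 -0.007 -1.   ]
1.139 [ 0.3 -4.3 12.7]
1.079 [-0.1 -9.4  6.5]
1.019 [-0.1 -9.8  5.9]
0.959 [ -0.1 -10.1   5.3]
0.899 [ -0.1 -10.4   4.7]
0.839 [ -0.1 -10.7   4.1]
```

View pics/y3.png

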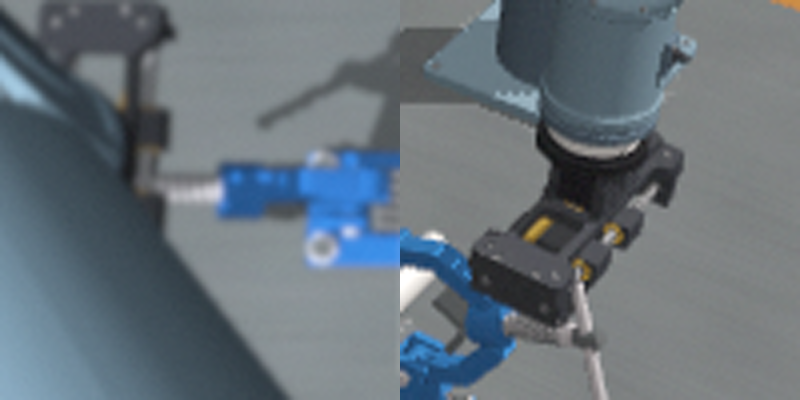

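Run:
```python
from h import *
v=[.5295,.0871,.0,-.0127]
for th in (1.0,1.1,1.15,1.2,1.25,1.3,1.4):
    B=np.array([yk(th,-.0615,.229),yk(th,0,.245),yk(th,.0,.192)]); print(th,((proj("scene",W(v,B))-[350,125]+.5)*4+[400,0]).round(0).tolist())
g=[.5314,.2606,.2024]; print(((proj("scene",g)-[350,125]+.5)*4+[400,0]))
```

```text
1.0 [[527.0, 222.0], [577.0, 292.0], [519.0, 297.0]]
1.1 [[548.0, 241.0], [592.0, 313.0], [531.0, 311.0]]
1.15 [[559.0, 251.0], [599.0, 324.0], [537.0, 319.0]]
1.2 [[568.0, 261.0], [605.0, 335.0], [542.0, 326.0]]
1.25 [[578.0, 272.0], [611.0, 346.0], [547.0, 334.0]]
1.3 [[586.0, 283.0], [616.0, 357.0], [552.0, 342.0]]
1.4 [[603.0, 306.0], [624.0, 378.0], [560.0, 357.0]]
[[568.858964  294.2883203]]
```

```bash
python3 -m inch '[0,3,3.5,0,0,0,0,0,1.5,2,0,0,0,0,0,0,0,0,0,0,0]'; python3 yp.py -.0355 .06,.12,.18,.24,.30,.36;python3 look.py y4 200 180 350 125
```

```text
clock: 16.48
ee_pos: [0.5312, 0.2545, 0.1871]
tcp_rot: [0.716, 0.698, -0.006, 0.008]
wrist_force: [2.0, -0.3, -5.0]
finger_gap: 0.107
t 16.48 theta 1.161 r 0.1824 nom 0.1904 local x -0.0004 F [ 2.  -0.3 -5. ] T [ 0.17 -0.26  0.04] gap 0.107 yaw -0.026 toolz [ 0.001 -0.02  -1.   ]
1.101 [ 0.4 -4.3 13.1]
1.041 [-0.1 -9.6  6.2]
0.981 [ -0.1 -10.    5.6]
0.921 [ -0.1 -10.3   5. ]
0.861 [ -0.1 -10.6   4.3]
0.801 [ -0.1 -10.8   3.7]
```

View pics/y4.png

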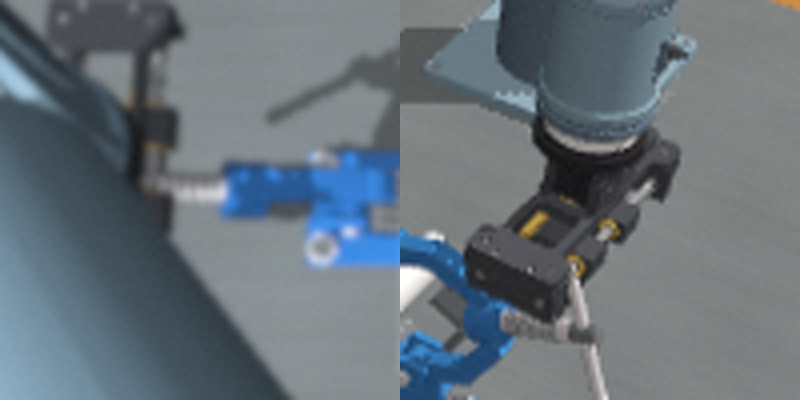

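```bash
python3 -m inch '[0,4,1,0.06,0,0,0,0,4,1,0.08,0,0,0,0,3,1,0.08,0,0,0]'; python3 yp.py -.0355 .06; python3 look.py y5 200 180 350 125
```

```text
clock: 16.95
ee_pos: [0.5312, 0.2624, 0.1888]
tcp_rot: [0.712, 0.695, 0.07, -0.071]
wrist_force: [0.4, -3.6, -8.5]
finger_gap: 0.112
t 16.95 theta 1.173 r 0.1857 nom 0.1904 local x -0.0005 F [ 0.4 -3.6 -8.5] T [-1.06 -0.17 -0.03] gap 0.112 yaw -0.024 toolz [ 0.001  0.198 -0.98 ]
1.113 [ 0.4 -6.2 10.5]
```

View pics/y5.png

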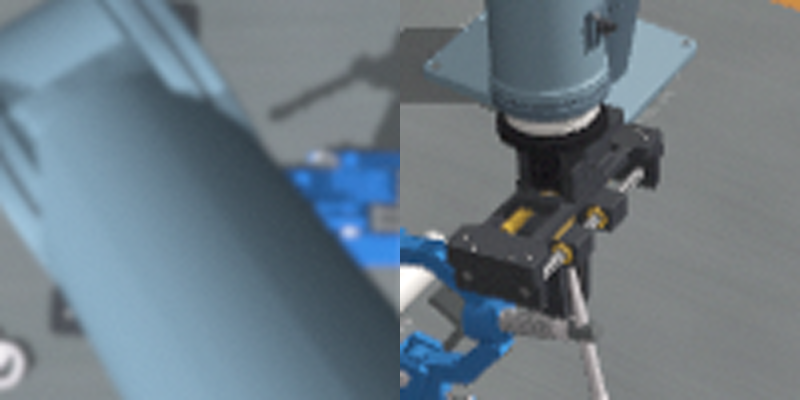

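```bash
python3 -m inch '[0,5,1,0.08,0,0,0,0,4,1,0.08,0,0,0,0,1,0,0.02,0,0,0]'; python3 yp.py -.0355 .06; python3 look.py y6 200 180 350 125
```

```text
clock: 17.42
ee_pos: [0.5313, 0.2699, 0.1907]
tcp_rot: [0.704, 0.686, 0.13, -0.133]
wrist_force: [-0.0, -2.3, -4.2]
finger_gap: 0.108
t 17.43 theta 1.187 r 0.1892 nom 0.1904 local x -0.0005 F [-0.  -2.3 -4.2] T [-1.33 -0.19 -0.15] gap 0.108 yaw -0.024 toolz [ 0.     0.365 -0.931]
1.127 [ 0.4 -8.3  7.9]
```

View pics/y6.png

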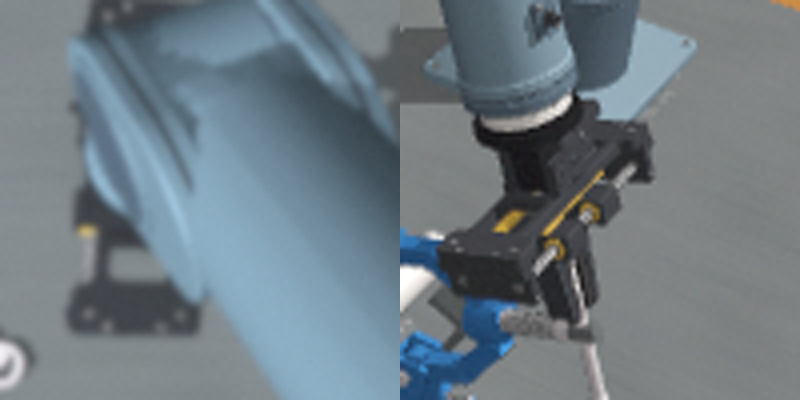

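```bash
cat > yp2.py <<'E'
from h import *
import sys
v=[.5295,.0871,.0,-.0127]; b0=-.0355
o=telemetry.get_obs(); M=Ro.from_quat(o["tcp_rot"]).as_matrix(); g=o["ee_pos"]-.019*M[:,2]
l=Ro.from_euler('z',-v[3]).apply(g-np.array(v[:3])); d=l[1:]-[.056,.062]; n=np.array([b0-.056,.229-.062])
th=np.arctan2(d[0],d[1])-np.arctan2(n[0],n[1]); tilt=np.arctan2(M[1,2],-M[2,2])
print("t",round(o["clock"],2),"theta",round(th,3),"r",np.hypot(*d).round(4),"nom .1904 lx",l[0].round(4),"F",o["wrist_force"].round(1),"T",o["torque"].round(2),"gap",round(o["finger_gap"],3),"yaw",np.round(np.arctan2(M[1,1],M[0,1]),3),"tilt",tilt.round(3),"qd",o["qd"].round(2))
print("q",o["q"].round(2))
p=o["ee_pos"]; fin=float(sys.argv[3])
ths=th-np.array([float(x) for x in sys.argv[1].split(",")]); tl=[float(x) for x in sys.argv[2].split(",")]
for t,a in zip(ths,tl):
    X=W(v,yk(t,b0,.229))[0]+.019*np.array([0,np.sin(a),-np.cos(a)]); print(round(t,3),((X-p)*1000).round(1),"rot",round(a-tilt,3)); p=X; tilt=a
E
python3 yp2.py .04,.1,.16,.22,.28,.34 .374,.40,.42,.45,.48,.5 0
```

```text
t 17.52 theta 1.189 r 0.1892 nom .1904 lx -0.0005 F [-0.  -3.7 -5.8] T [-1.44 -0.27 -0.22] gap 0.109 yaw -0.023 tilt 0.373 qd [-0.02 -0.    0.01 -0.    0.01  0.   -0.01]
q [ 0.17  0.56 -0.7   1.83  0.01  0.7  -0.46]
1.149 [ 0.4 -5.2  5.7] rot 0.001
1.089 [-0.1 -8.9  6.8] rot 0.026
1.029 [-0.1 -9.3  6.2] rot 0.02
0.969 [-0.1 -9.5  5.7] rot 0.03
0.909 [-0.1 -9.8  5.1] rot 0.03
0.849 [ -0.1 -10.3   4.4] rot 0.02
```

```bash
python3 -m inch '[0,-4,5,0.03,0,0.01,0,0,-6,7,0.03,0,0,0,0,-6,6.5,0.03,0,0,0]'; python3 yp2.py .06,.12,.18,.24 .5,.53,.56,.59 0
```

```text
clock: 17.9
ee_pos: [0.5308, 0.2504, 0.2055]
tcp_rot: [0.693, 0.685, 0.156, -0.162]
wrist_force: [3.0, -4.4, -17.1]
finger_gap: 0.113
t 17.9 theta 1.054 r 0.1887 nom .1904 lx -0.0006 F [  3.   -4.4 -17.1] T [-2.2  -0.92 -0.46] gap 0.113 yaw -0.009 tilt 0.453 qd [ 0.38  0.01 -0.21  0.05 -0.2   0.02  0.33]
q [ 0.31  0.57 -0.78  1.85 -0.06  0.71 -0.33]
0.994 [ 0.6 -8.2  7.6] rot 0.047
0.934 [-0.1 -9.7  5.4] rot 0.03
0.874 [ -0.1 -10.    4.8] rot 0.03
0.814 [ -0.1 -10.3   4.1] rot 0.03
```

```bash
python3 -m inch '[0,-6,7,0.0,0,0,0,0,-7.5,6,0.0,0,0,0,0,-8,5,0.0,0,0,0]'; python3 yp2.py .06,.12,.18,.24 .45,.45,.45,.45 0; python3 look.py y7 230 170 330 125
```

```text
clock: 18.27
ee_pos: [0.5303, 0.2207, 0.217]
tcp_rot: [0.695, 0.685, 0.149, -0.157]
wrist_force: [4.5, -3.6, -18.7]
finger_gap: 0.112
t 18.27 theta 0.885 r 0.1857 nom .1904 lx -0.0006 F [  4.5  -3.6 -18.7] T [-2.31 -1.04 -0.44] gap 0.112 yaw -0.011 tilt 0.437 qd [ 0.15 -0.06 -0.01  0.   -0.01  0.12  0.1 ]
q [ 0.36  0.54 -0.78  1.85 -0.07  0.76 -0.29]
0.825 [ 0.7 -8.7  8.4] rot 0.013
0.765 [ -0.1 -10.9   3.3] rot 0.0
0.705 [ -0.1 -11.1   2.6] rot 0.0
0.645 [ -0.1 -11.3   2. ] rot 0.0
```

View pics/y7.png

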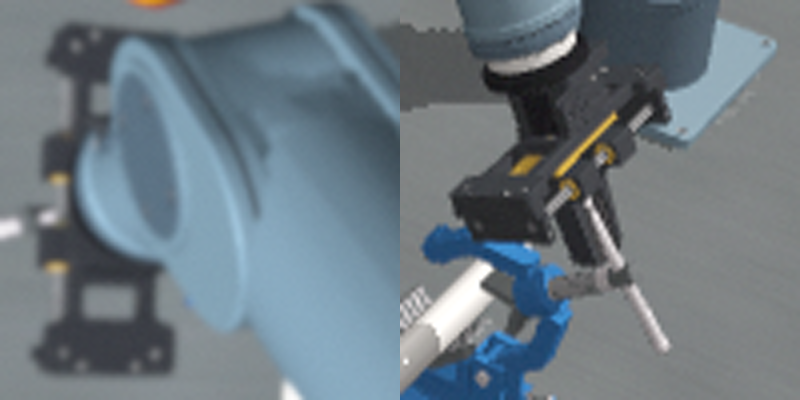

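```bash
python3 yp2.py .0,.0 .6,.65 0; python3 -m inch '[0,4,4,0.06,0,0,0,0,4,3,0.06,0,0,0,0,2,2,0.06,0,0,0]'; python3 yp2.py .06,.12,.18,.24 .62,.62,.62,.62 0; python3 look.py y8 230 170 330 125
```

```text
t 18.38 theta 0.882 r 0.1856 nom .1904 lx -0.0006 F [  3.3  -4.7 -18.2] T [-2.54 -0.8  -0.43] gap 0.114 yaw -0.012 tilt 0.436 qd [-0.01  0.01 -0.    0.    0.01 -0.02 -0.01]
q [ 0.36  0.54 -0.78  1.85 -0.07  0.76 -0.29]
0.882 [0.8 4.5 6.1] rot 0.164
0.882 [0.  0.8 0.6] rot 0.05
clock: 18.75
ee_pos: [0.5304, 0.2245, 0.2209]
tcp_rot: [0.68, 0.67, 0.205, -0.215]
wrist_force: [-0.1, -2.9, -7.7]
finger_gap: 0.114
t 18.75 theta 0.886 r 0.1883 nom .1904 lx -0.0005 F [-0.1 -2.9 -7.7] T [-2.08 -0.25 -0.28] gap 0.114 yaw -0.009 tilt 0.603 qd [ 0.42  0.25 -0.31  0.07 -0.29 -0.11  0.43]
q [ 0.51  0.61 -0.9   1.87 -0.18  0.72 -0.13]
0.826 [ 0.6 -9.6  6.2] rot 0.017
0.766 [ -0.1 -10.9   3.3] rot 0.0
0.706 [ -0.1 -11.1   2.7] rot 0.0
0.646 [ -0.1 -11.2   2. ] rot 0.0
```

View pics/y8.png

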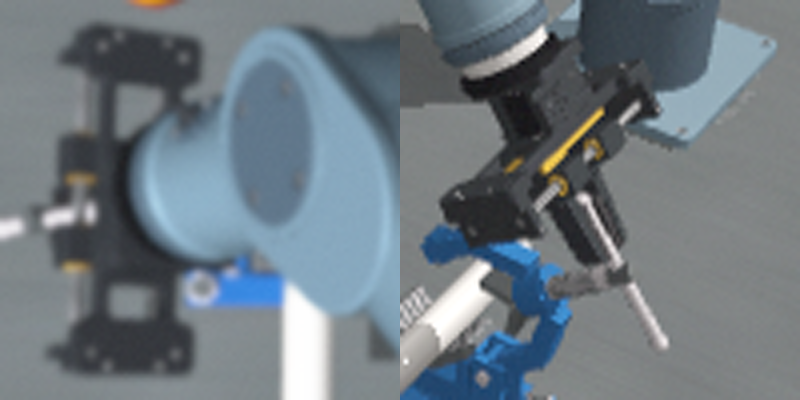

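```bash
python3 -m inch '[0,-5,6,0.02,0,0,0,0,-7,5.5,0.02,0,0,0,0,-8,4.5,0.02,0,0,0]'; python3 yp2.py .06,.12,.18,.24 .68,.68,.7,.7 0
```

```text
clock: 19.23
ee_pos: [0.53, 0.1973, 0.2287]
tcp_rot: [0.676, 0.665, 0.219, -0.23]
wrist_force: [4.1, -0.8, -24.6]
finger_gap: 0.118
t 19.23 theta 0.732 r 0.1869 nom .1904 lx -0.0006 F [  4.1  -0.8 -24.6] T [-3.09 -1.1  -0.75] gap 0.118 yaw -0.009 tilt 0.646 qd [ 0.27  0.05 -0.09  0.01 -0.07  0.1   0.21]
q [ 0.61  0.63 -0.93  1.87 -0.21  0.75 -0.06]
0.672 [ 0.7 -9.9  6.1] rot 0.034
0.612 [ -0.1 -11.3   1.6] rot 0.0
0.552 [ -0.1 -11.1   1.2] rot 0.02
0.492 [ -0.1 -11.4   0.2] rot 0.0
```

```bash
python3 -m inch '[0,-7,1,0.02,0,0,0,0,-9,1.5,0.02,0,0,0,0,-7,1,0.01,0,0,0]'; python3 yp2.py .06,.12,.18,.24 .68,.68,.7,.7 0;  python3 look.py y9 240 160 310 115
```

```text
clock: 19.6
ee_pos: [0.5296, 0.1742, 0.2317]
tcp_rot: [0.669, 0.661, 0.235, -0.246]
wrist_force: [3.5, 1.2, -19.7]
finger_gap: 0.113
t 19.6 theta 0.604 r 0.1853 nom .1904 lx -0.0007 F [  3.5   1.2 -19.7] T [-2.66 -0.68 -0.53] gap 0.113 yaw -0.005 tilt 0.694 qd [ 0.16  0.05 -0.05 -0.   -0.02  0.07  0.14]
q [ 0.7   0.66 -0.97  1.87 -0.23  0.78  0.02]
0.544 [  0.7 -11.1   5.8] rot -0.014
0.484 [ -0.1 -11.4   0.1] rot 0.0
0.424 [ -0.1 -11.1  -0.3] rot 0.02
0.364 [ -0.1 -11.4  -1.2] rot 0.0
```

View pics/y9.png

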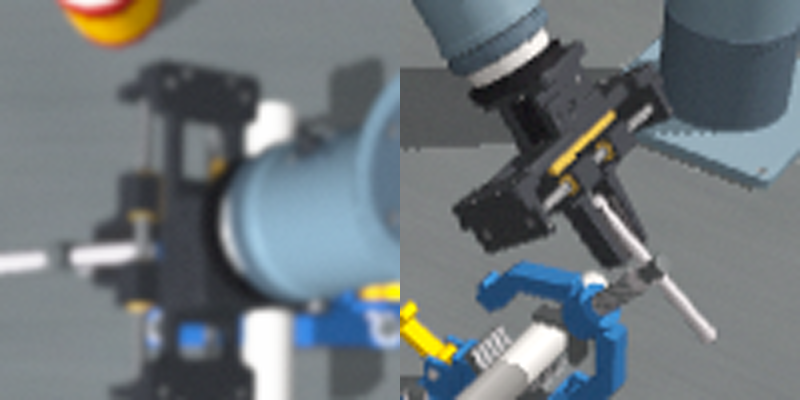

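```bash
python3 -m inch '[0,-8,0.5,0,0,0,0,0,-8,0,0,0,0,0,0,-8,-1,0,0,0,0]'; python3 yp2.py .06,.12,.18,.24 .68,.68,.7,.7 0
```

```text
clock: 20.08
ee_pos: [0.5292, 0.1488, 0.2306]
tcp_rot: [0.669, 0.661, 0.234, -0.246]
wrist_force: [1.5, 3.1, -17.3]
finger_gap: 0.111
t 20.07 theta 0.466 r 0.1833 nom .1904 lx -0.0007 F [  1.5   3.1 -17.3] T [-2.08 -0.47 -0.22] gap 0.111 yaw -0.004 tilt 0.693 qd [ 0.11  0.02  0.01 -0.01  0.02  0.07  0.09]
q [ 0.74  0.66 -0.96  1.87 -0.22  0.81  0.05]
0.406 [  0.8 -11.8   6.2] rot -0.013
0.346 [ -0.1 -11.3  -1.4] rot 0.0
0.286 [ -0.1 -10.9  -1.9] rot 0.02
0.226 [ -0.1 -11.1  -2.8] rot 0.0
```

```bash
python3 -m inch '[0,-8,0,0,0,0,0,0,-8,-1,0,0,0,0,0,-7,-1,0,0,0,0]'; python3 yp2.py .06,.12,.18,.24 .68,.68,.7,.7 0;  python3 look.py y10 240 160 310 115
```

```text
clock: 20.45
ee_pos: [0.5289, 0.1244, 0.2269]
tcp_rot: [0.669, 0.662, 0.234, -0.246]
wrist_force: [6.2, 4.4, -24.6]
finger_gap: 0.111
t 20.45 theta 0.331 r 0.1822 nom .1904 lx -0.0007 F [  6.2   4.4 -24.6] T [-2.57 -0.93 -0.63] gap 0.111 yaw -0.004 tilt 0.692 qd [ 0.09  0.03  0.02 -0.01  0.02  0.05  0.08]
q [ 0.78  0.67 -0.96  1.86 -0.21  0.83  0.08]
0.271 [  0.8 -12.8   5.7] rot -0.012
0.211 [ -0.1 -11.   -2.9] rot 0.0
0.151 [ -0.1 -10.5  -3.4] rot 0.02
0.091 [ -0.1 -10.6  -4.2] rot 0.0
```

View pics/y10.png

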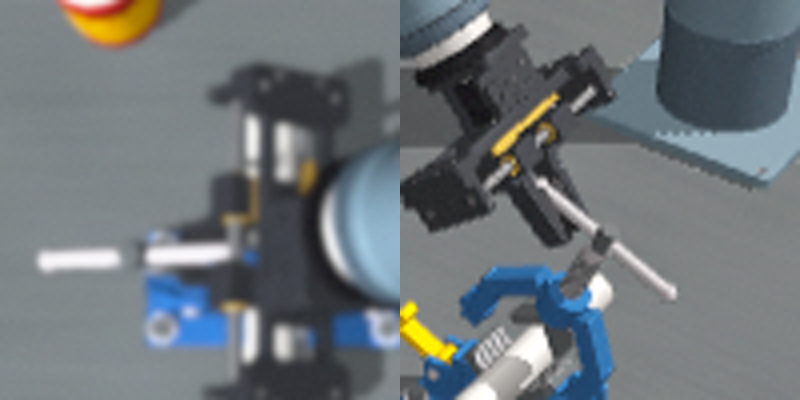

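```bash
python3 -m inch '[0,-7,-4,0,0,0,0,0,-8,-4,0,0,0,0,0,-6,-4,0,0,0,0]'; python3 yp2.py .06,.12,.18,.24 .68,.68,.7,.7 0;  python3 look.py y11 240 160 310 115
```

```text
clock: 20.92
ee_pos: [0.5288, 0.1067, 0.2213]
tcp_rot: [0.666, 0.662, 0.236, -0.249]
wrist_force: [-8.2, -3.8, 9.7]
finger_gap: 0.108
t 20.93 theta 0.228 r 0.1805 nom .1904 lx -0.0005 F [-8.2 -3.8  9.7] T [0.01 0.93 0.81] gap 0.108 yaw 0.001 tilt 0.7 qd [ 0.06  0.05  0.01 -0.02  0.02  0.04  0.08]
q [ 0.81  0.69 -0.95  1.86 -0.21  0.85  0.11]
0.168 [  0.6 -13.9   5.9] rot -0.02
0.108 [ -0.1 -10.7  -4.1] rot 0.0
0.048 [ -0.1 -10.1  -4.4] rot 0.02
-0.012 [ -0.1 -10.1  -5.3] rot 0.0
```

View pics/y11.png

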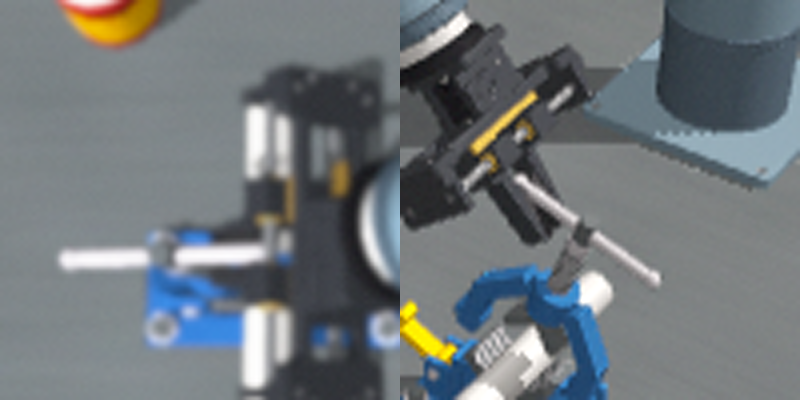

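```bash
python3 -m inch '[0,-8,-1.5,0,0,0,0,0,-8,-3,0,0,0,0,0,-5,-3,0,0,0,0]'; python3 yp2.py .06,.12 .68,.68 0;  python3 look.py y12 240 160 310 115
```

```text
clock: 21.4
ee_pos: [0.5285, 0.0848, 0.2128]
tcp_rot: [0.666, 0.663, 0.236, -0.249]
wrist_force: [-4.2, -0.8, 1.3]
finger_gap: 0.106
t 21.4 theta 0.098 r 0.1797 nom .1904 lx -0.0006 F [-4.2 -0.8  1.3] T [-0.53  0.42  0.47] gap 0.106 yaw 0.002 tilt 0.7 qd [ 0.05  0.04  0.02 -0.01  0.03  0.02  0.06]
q [ 0.83  0.71 -0.94  1.85 -0.19  0.87  0.14]
0.038 [  0.7 -14.9   4.8] rot -0.02
-0.022 [ -0.1 -10.1  -5.4] rot 0.0
```

View pics/y12.png

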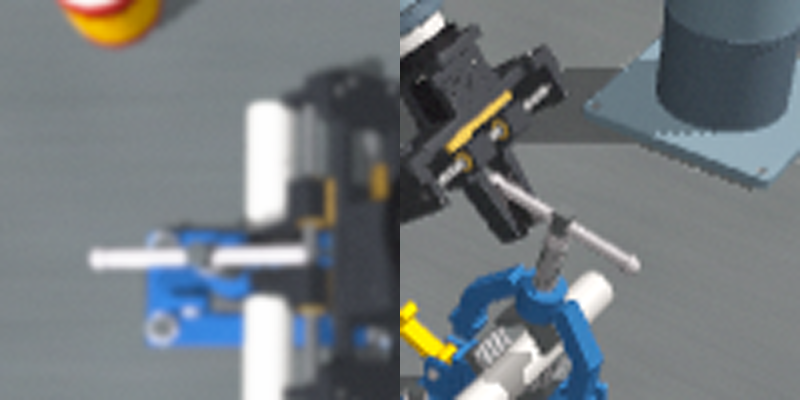

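```bash
cat > yth.py <<'E'
from h import *
import sys
v=[.5295,.0871,.0,-.0127]
# args: crop origin x y, then balls minus(y) plus(y) in 400-offset crop coordinates
a=[float(x) for x in sys.argv[1:]]
P=np.array([[a[2],a[3]],[a[4],a[5]]]); P=(P-[400,0]+.5)/4-.5+a[:2]
f=lambda w:(proj("scene",W(v,np.array([yk(w[0],-.062,.229),yk(w[0],.062,.229)])))-P).ravel()
r=least_squares(f,[.3]); print(r.x,r.fun.round(1))
E
python3 yth.py 310 115 490 180 632 264;python3 yth.py 310 115 517 182 655 280;python3 yth.py 310 115 539 184 671 294
```

```text
[0.15511952] [ 0.7  0.7 -0.7 -0.1]
[0.28037281] [ 0.6  0.4 -0.7 -0.1]
[0.37515346] [ 0.3  0.7 -0.5 -0.2]
```

```bash
python3 -m inch '[0,-6,-3,0,0,0,0,0,-6,-3,0,0,0,0,0,-4,-3,0,0,0,0]'; python3 yp2.py .06 .68 0;  python3 look.py y13 240 160 310 115
```

```text
clock: 21.88
ee_pos: [0.5283, 0.0682, 0.2038]
tcp_rot: [0.665, 0.663, 0.236, -0.249]
wrist_force: [-6.3, -2.6, 2.0]
finger_gap: 0.11
t 21.88 theta -0.007 r 0.179 nom .1904 lx -0.0005 F [-6.3 -2.6  2. ] T [-0.59  0.61  0.64] gap 0.11 yaw 0.003 tilt 0.7 qd [ 0.03  0.04  0.03 -0.01  0.03  0.01  0.05]
q [ 0.85  0.72 -0.93  1.84 -0.18  0.88  0.17]
-0.067 [  0.6 -15.7   3.9] rot -0.02
```

View pics/y13.png

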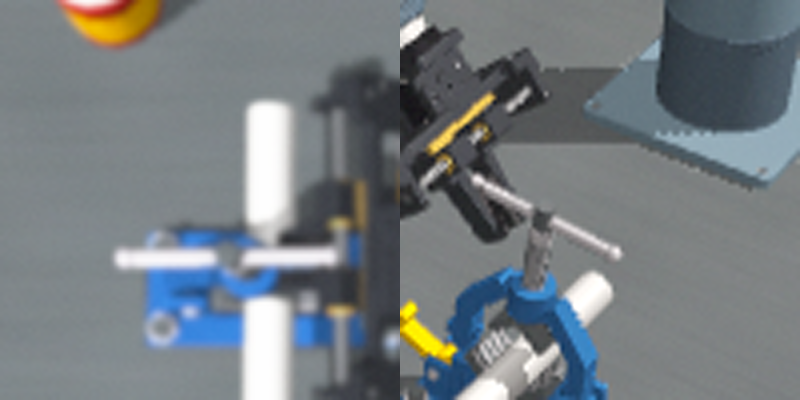

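```bash
python3 yth.py 310 115 472 181 617 254; python3 -m inch '[0,-4,-3,0,0,0,0,0,-4,-3,0,0,0,0]'; python3 yp2.py .06 .68 0;  python3 look.py y14 240 160 310 115
```

```text
[0.07021637] [ 1.   0.8 -1.   0.1]
clock: 22.22
ee_pos: [0.5282, 0.0588, 0.1978]
tcp_rot: [0.665, 0.663, 0.236, -0.249]
wrist_force: [-4.5, -1.8, -0.6]
finger_gap: 0.112
t 22.23 theta -0.07 r 0.1786 nom .1904 lx -0.0005 F [-4.5 -1.8 -0.6] T [-0.74  0.47  0.52] gap 0.112 yaw 0.003 tilt 0.699 qd [ 0.03  0.04  0.03 -0.01  0.03  0.01  0.05]
q [ 0.86  0.74 -0.92  1.84 -0.17  0.88  0.18]
-0.13 [  0.6 -16.1   3.2] rot -0.019
```

View pics/y14.png

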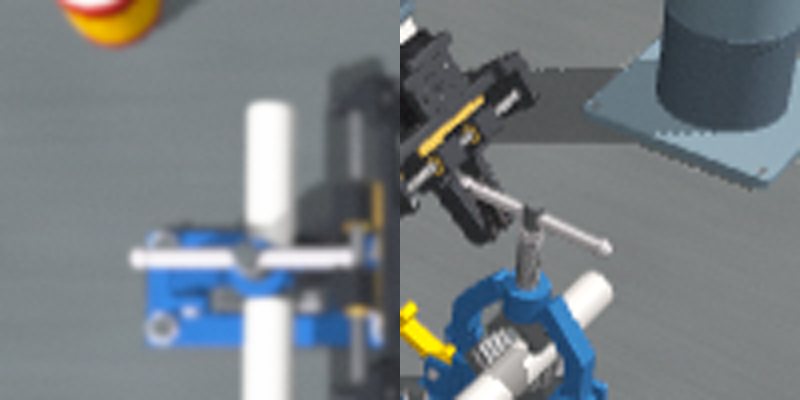

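```bash
python3 yth.py 310 115 463 181 606 247; python3 -m inch '[0,-1.5,-2,0,0,0,0,0,-1,-2,0,0,0,0]'; python3 yp2.py .06 .68 0
```

```text
[0.01689826] [ 0.8  1.3 -0.8  0.5]
clock: 22.58
ee_pos: [0.5282, 0.0544, 0.1943]
tcp_rot: [0.666, 0.663, 0.235, -0.249]
wrist_force: [-7.8, -3.5, 10.5]
finger_gap: 0.107
t 22.57 theta -0.101 r 0.1782 nom .1904 lx -0.0004 F [-7.8 -3.5 10.5] T [0.25 0.97 0.91] gap 0.107 yaw 0.002 tilt 0.699 qd [ 0.01  0.02 -0.   -0.01 -0.01  0.01  0.02]
q [ 0.87  0.74 -0.92  1.84 -0.17  0.88  0.18]
-0.161 [  0.5 -16.4   3.1] rot -0.019
```

Force now rising (+10 N), so the foot is probably reaching its seat. I'll press a bit more and look.

```bash
python3 -m inch '[0,0,-2,0,0,0,0,0,0,-2,0,0,0,0]'; python3 yp2.py .06 .68 0;python3 look.py y15 270 180 290 150
```

```text
clock: 22.82
ee_pos: [0.5281, 0.0547, 0.1939]
tcp_rot: [0.665, 0.663, 0.236, -0.251]
wrist_force: [-10.8, -8.2, 18.5]
finger_gap: 0.101
t 22.82 theta -0.101 r 0.1777 nom .1904 lx -0.0004 F [-10.8  -8.2  18.5] T [0.51 1.52 1.3 ] gap 0.101 yaw 0.004 tilt 0.703 qd [ 0.    0.01 -0.   -0.01 -0.    0.01  0.01]
q [ 0.87  0.74 -0.92  1.84 -0.17  0.88  0.19]
-0.161 [  0.6 -16.8   3.5] rot -0.023
```

View pics/y15.png

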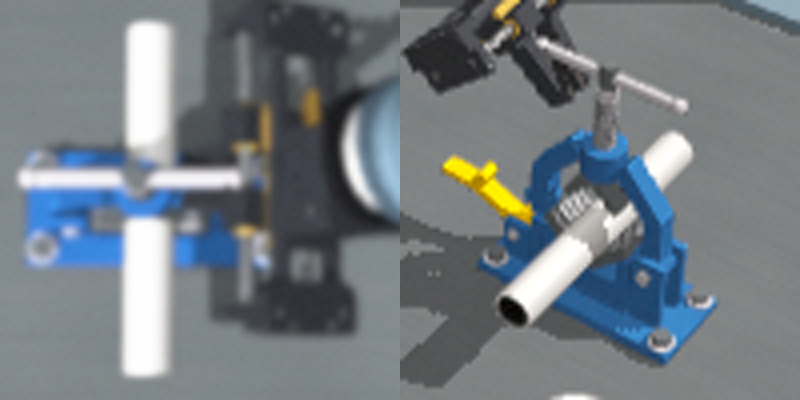

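```bash
python3 yth.py 290 150 542 43 683 105; python3 -m inch '[0,0,0,0,0,0,0,0,0,0,0,0,0,0.3,0,0,0,0,0,0,0.6,0,0,0,0,0,0,0.6]'; python3 st.py;python3 look.py y16 270 180 290 150
```

```text
[0.00436089] [ 0.5  0.9 -0.6  0.7]
clock: 23.42
ee_pos: [0.5315, 0.0538, 0.1954]
tcp_rot: [0.666, 0.662, 0.239, -0.248]
wrist_force: [0.8, -0.0, 0.7]
finger_gap: 0.422
t 23.43 tcp [0.5315 0.0538 0.1954] grasp [0.5317 0.0415 0.2099] 
q [ 0.8665  0.7444 -0.9186  1.8346 -0.1696  0.8806  0.1855] F [ 0.7695 -0.0279  0.6931] T [-0.6339 -0.0844 -0.0144] gap 0.4223713555825793 
tool x [0.0094 0.763  0.6463] y [ 0.9999  0.     -0.0146] z [-0.0112  0.6464 -0.763 ]
```

View pics/y16.png

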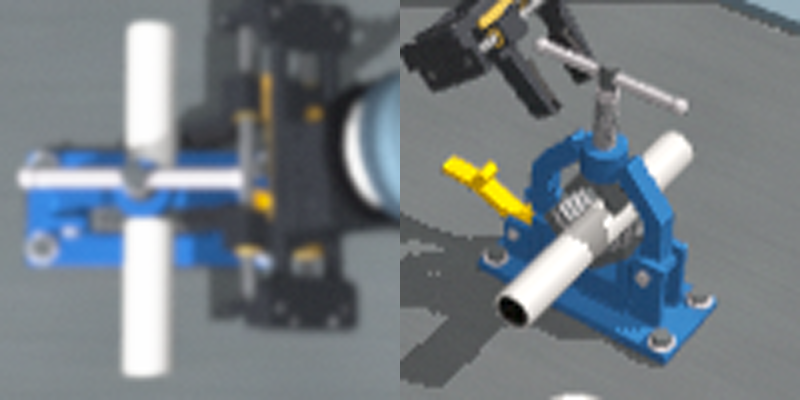

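```bash
python3 -m inch '[0,-10,12,0,0,0,0.6,0,-20,24,0,0,0,0.6,0,-25,28,0,0,0,0.6,0,-30,0,0,0,0,0.6,0,-40,0,0,0,0,0.6,0,-40,0,0,0,0,0.6]'; python3 st.py;python3 look.py h1 270 180 290 150
python3 - <<'E'
import cv2
t=cv2.imread("pics/h1_t.png");s=cv2.imread("pics/h1_s.png")
import numpy as np
f=lambda i,x,y:cv2.resize(i[y:y+50,x:x+50],(400,400),interpolation=cv2.INTER_CUBIC)
cv2.imwrite("pics/h1z.png",np.hstack([f(t,320,205),f(s,290,175)]))
E
```

```text
clock: 24.28
ee_pos: [0.5313, -0.1162, 0.2669]
tcp_rot: [0.664, 0.664, 0.239, -0.247]
wrist_force: [-0.1, -0.4, 0.5]
finger_gap: 0.601
t 24.27 tcp [ 0.5313 -0.1162  0.2669] grasp [ 0.5315 -0.1285  0.2814] 
q [ 1.0685  0.7274 -0.896   1.6064 -0.1318  1.2448  0.3122] F [-0.1188 -0.4093  0.5257] T [-0.5893 -0.0846 -0.0206] gap 0.6006254348099784 
tool x [0.0039 0.764  0.6452] y [ 0.9999  0.0037 -0.0104] z [-0.0104  0.6452 -0.7639]
```

View pics/h1.png

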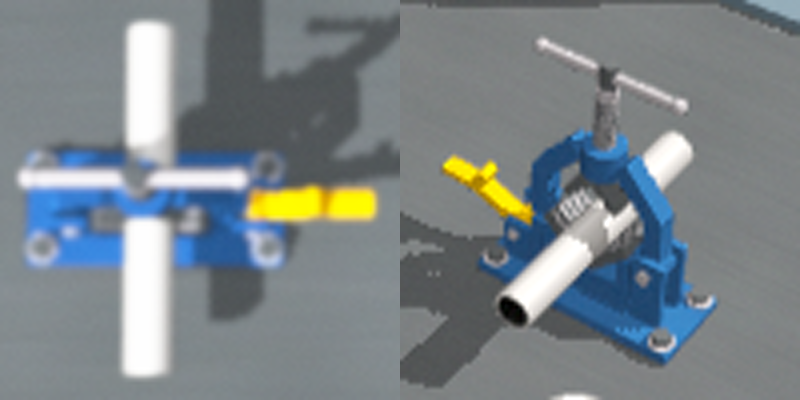

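View pics/h1z.png

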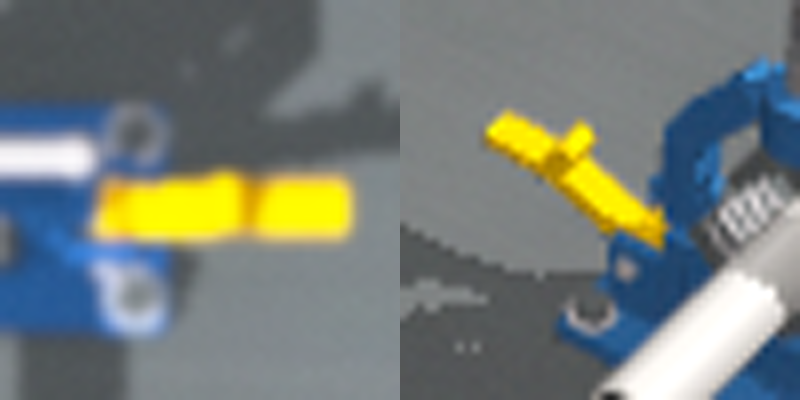

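Run:
```python
from h import *
v=[.5295,.0871,.0,-.0127]
S=lambda p:unc(p,8,(290-50,175))[0]; T=lambda p:unc(p,8,(320,205))[0]
L=lambda X:Ro.from_euler('z',-v[3]).apply(X-np.array(v[:3]))
for a,b in(((496,121),(352,208)),((553,150),(247,207))):
    X,r=tri(S(a),T(b)); print(X.round(4),L(X).round(4),r.round(1))
for th in (.95,1.05,1.1,1.15,1.2,1.3): print(th,W(v,hk(th,-.0865,.109))[0].round(4))
```

```text
[ 0.5269 -0.0717  0.0615] [-0.0006 -0.1588  0.0615] [ 0.  0.  0. -0.]
[ 0.5285 -0.0364  0.0637] [ 0.0005 -0.1235  0.0637] [ 0.9  0.1  0.6 -0.4]
0.95 [ 0.5277 -0.0511  0.0675]
1.05 [ 0.5277 -0.0537  0.0607]
1.1 [ 0.5277 -0.0547  0.0573]
1.15 [ 0.5277 -0.0556  0.0538]
1.2 [ 0.5277 -0.0563  0.0502]
1.3 [ 0.5277 -0.0572  0.043 ]
```

```bash
python3 -m inch '[-1,4,-25,0,0,0,0.6,-1,5,-32,0,0,0,0.6,-1,5,-35,0,0,0,0.6,0,5,-32,0,0,0,0.6,0,3,-15,0,0,0,0.6,0,0,0,0,0,0,0.6]'
cat > hp.py <<'E'
from h import *
import sys
v=[.5295,.0871,.0,-.0127]
o=telemetry.get_obs(); M=Ro.from_quat(o["tcp_rot"]).as_matrix(); g=o["ee_pos"]-.019*M[:,2]
l=Ro.from_euler('z',-v[3]).apply(g-np.array(v[:3])); d=l[1:]-[-.072,.038]
print("t",round(o["clock"],2),"local grasp",l.round(4),"r",np.hypot(*d).round(4),"ang",np.arctan2(-d[0],d[1]).round(3),"F",o["wrist_force"].round(1),"T",o["torque"].round(2),"gap",round(o["finger_gap"],3),"yaw",np.round(np.arctan2(M[1,1],M[0,1]),3),"tilt",np.arctan2(M[1,2],-M[2,2]).round(3),"toolz",M[:,2].round(3))
print("q",o["q"].round(2),"tcp",o["ee_pos"].round(4))
if len(sys.argv)>1:
    r=np.hypot(*d);a=np.arctan2(-d[0],d[1]);p=l[1:]
    for k in range(1,8):
        b=a-.15*k; q=np.array([-.072-r*np.sin(b),.038+r*np.cos(b)]); print(round(b,3),((q-p)*1000).round(1)); p=q
E
python3 hp.py
```

```text
clock: 25.12
ee_pos: [0.5307, -0.1, 0.1277]
tcp_rot: [0.668, 0.661, 0.241, -0.242]
wrist_force: [0.1, -0.8, 0.5]
finger_gap: 0.602
t 25.12 local grasp [ 0.0037 -0.1992  0.1422] r 0.1645 ang 0.884 F [ 0.1 -0.8  0.5] T [-0.58 -0.12  0.  ] gap 0.602 yaw -0.008 tilt 0.698 toolz [ 0.001  0.642 -0.766]
q [ 1.01  0.9  -0.82  1.71 -0.05  1.    0.36] tcp [ 0.5307 -0.1     0.1277]
```

```bash
python3 -m inch '[-1,12,-20,0,0,0,0.6,-1,13,-20,0,0,0,0.6,-1,6,-12,0,0,0,0.6,0,0,0,0,0,0,0.6]'; python3 hp.py; python3 look.py h2 290 180 270 140
```

```text
clock: 25.62
ee_pos: [0.5316, -0.0704, 0.0796]
tcp_rot: [0.668, 0.662, 0.243, -0.238]
wrist_force: [0.7, -0.2, 0.0]
finger_gap: 0.601
t 25.62 local grasp [ 0.0041 -0.1696  0.0942] r 0.1127 ang 1.049 F [ 0.7 -0.2  0. ] T [-0.56 -0.05  0.05] gap 0.601 yaw -0.011 tilt 0.694 toolz [ 0.009  0.64  -0.768]
q [ 0.97  0.95 -0.8   1.75 -0.03  0.87  0.36] tcp [ 0.5316 -0.0704  0.0796]
```

View pics/h2.png

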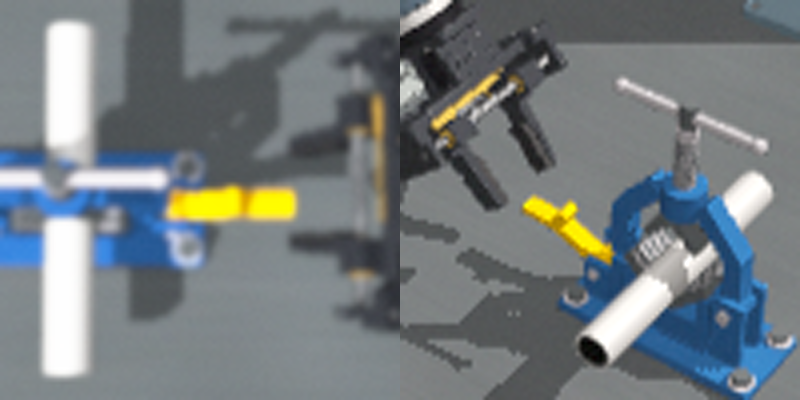

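```bash
python3 -m inch '[-3,8,-12,0,0,0,0.6,-2,8,-12,0,0,0,0.6,-1,3,-5,0,0,0,0.6,0,0,0,0,0,0,0.6]'; python3 hp.py; python3 look.py h3 290 180 270 140
```

```text
clock: 26.22
ee_pos: [0.5262, -0.0515, 0.0498]
tcp_rot: [0.669, 0.661, 0.243, -0.237]
wrist_force: [0.1, -0.7, -0.3]
finger_gap: 0.595
t 26.23 local grasp [-0.0016 -0.1508  0.0644] r 0.0831 ang 1.247 F [ 0.1 -0.7 -0.3] T [-0.62 -0.09  0.02] gap 0.595 yaw -0.013 tilt 0.693 toolz [ 0.012  0.639 -0.769]
q [ 0.94  0.99 -0.79  1.79 -0.02  0.8   0.36] tcp [ 0.5262 -0.0515  0.0498]
```

View pics/h3.png

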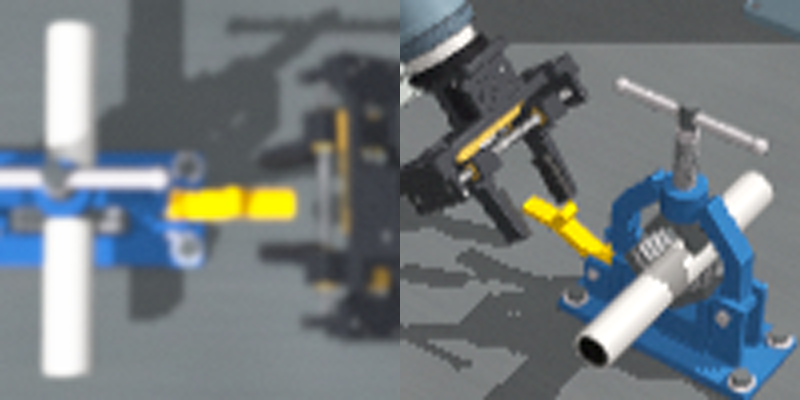

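```bash
python3 -m inch '[0,0,0,0,0,0,0,0,0,0,0,0,0,0,0,0,0,0,0,0,0,0,0,0,0,0,0,0,0,0,0,0,0,0,0]'; python3 hp.py 1; python3 look.py h4 290 180 270 140
```

```text
clock: 26.95
ee_pos: [0.528, -0.0527, 0.0509]
tcp_rot: [0.669, 0.661, 0.244, -0.235]
wrist_force: [0.4, -0.2, -1.2]
finger_gap: 0.2
t 26.95 local grasp [ 0.0002 -0.152   0.0656] r 0.0846 ang 1.239 F [ 0.4 -0.2 -1.2] T [-0.77 -0.02  0.12] gap 0.2 yaw -0.015 tilt 0.691 toolz [ 0.015  0.638 -0.77 ]
q [ 0.94  0.99 -0.79  1.79 -0.02  0.8   0.36] tcp [ 0.528  -0.0527  0.0509]
1.089 [ 5.  11.6]
0.939 [ 6.7 10.8]
0.789 [8.2 9.6]
0.639 [9.6 8.3]
0.489 [10.7  6.8]
0.339 [11.6  5.1]
0.189 [12.2  3.3]
```

View pics/h4.png

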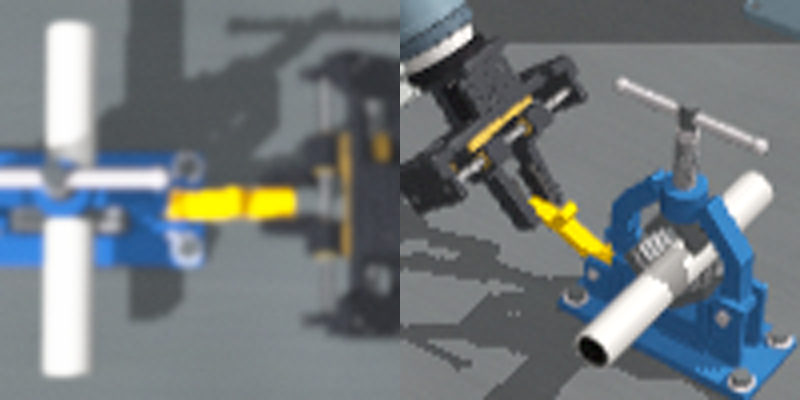

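```bash
python3 -m inch '[0,2.5,6,0,0,0,0,0,4,8,0,0,0,0,0,5,8,0,0,0,0]'; python3 hp.py 1; python3 look.py h5 290 180 270 140
```

```text
clock: 27.42
ee_pos: [0.5281, -0.043, 0.0724]
tcp_rot: [0.67, 0.661, 0.243, -0.234]
wrist_force: [1.9, 0.3, -4.5]
finger_gap: 0.199
t 27.43 local grasp [ 1.000e-04 -1.422e-01  8.700e-02] r 0.0856 ang 0.961 F [ 1.9  0.3 -4.5] T [-1.67 -0.31 -0.16] gap 0.199 yaw -0.017 tilt 0.688 toolz [ 0.017  0.635 -0.773]
q [ 0.94  0.95 -0.81  1.8  -0.04  0.8   0.34] tcp [ 0.5281 -0.043   0.0724]
0.811 [8.1 9.9]
0.661 [9.5 8.6]
0.511 [10.7  7.1]
0.361 [11.6  5.4]
0.211 [12.3  3.6]
0.061 [12.7  1.7]
-0.089 [12.8 -0.2]
```

View pics/h5.png

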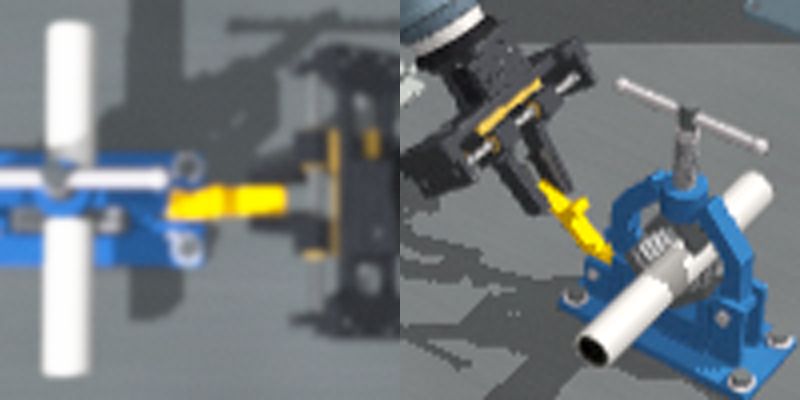

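```bash
python3 -m inch '[0,6,7,0,0,0,0,0,7,7,0,0,0,0,0,7,6,0,0,0,0]'; python3 hp.py 1; python3 look.py h6 290 180 270 140
```

```text
clock: 27.9
ee_pos: [0.5283, -0.0233, 0.0939]
tcp_rot: [0.671, 0.661, 0.243, -0.233]
wrist_force: [2.0, -2.1, -5.0]
finger_gap: 0.202
t 27.9 local grasp [ 0.     -0.1225  0.1086] r 0.0868 ang 0.62 F [ 2.  -2.1 -5. ] T [-1.74 -0.31 -0.15] gap 0.202 yaw -0.018 tilt 0.686 toolz [ 0.018  0.633 -0.774]
q [ 0.93  0.91 -0.83  1.83 -0.06  0.8   0.31] tcp [ 0.5283 -0.0233  0.0939]
0.47 [11.1  6.7]
0.32 [12.  5.]
0.17 [12.6  3.2]
0.02 [13.   1.2]
-0.13 [13.  -0.7]
-0.28 [12.7 -2.6]
-0.43 [12.2 -4.5]
```

View pics/h6.png

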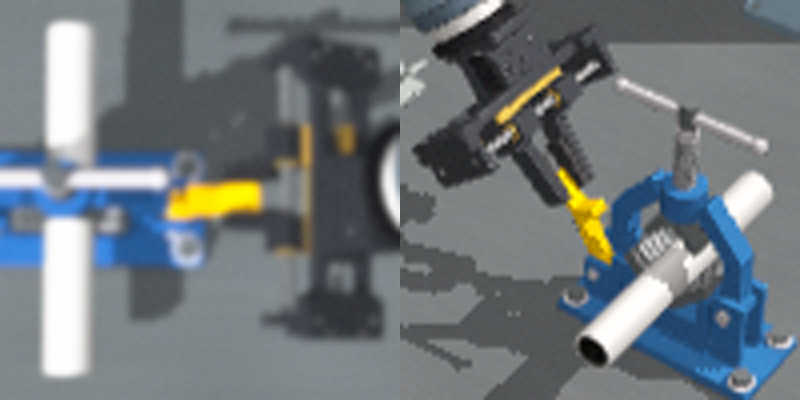

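```bash
python3 -m inch '[0,7,4,0,0,0,0,0,7,3.5,0,0,0,0,0,5,2,0,0,0,0]'; python3 hp.py 1; python3 look.py h7 290 180 270 140
```

```text
clock: 28.38
ee_pos: [0.5286, -0.0045, 0.1048]
tcp_rot: [0.671, 0.661, 0.243, -0.233]
wrist_force: [0.3, -5.2, 0.2]
finger_gap: 0.199
t 28.38 local grasp [ 0.     -0.1036  0.1195] r 0.0874 ang 0.37 F [ 0.3 -5.2  0.2] T [-1.58 -0.01  0.05] gap 0.199 yaw -0.018 tilt 0.686 toolz [ 0.018  0.633 -0.774]
q [ 0.91  0.89 -0.84  1.84 -0.07  0.78  0.28] tcp [ 0.5286 -0.0045  0.1048]
0.22 [12.5  3.8]
0.07 [13.   1.9]
-0.08 [13.1 -0.1]
-0.23 [12.9 -2. ]
-0.38 [12.5 -3.9]
-0.53 [11.8 -5.8]
-0.68 [10.8 -7.5]
```

View pics/h7.png

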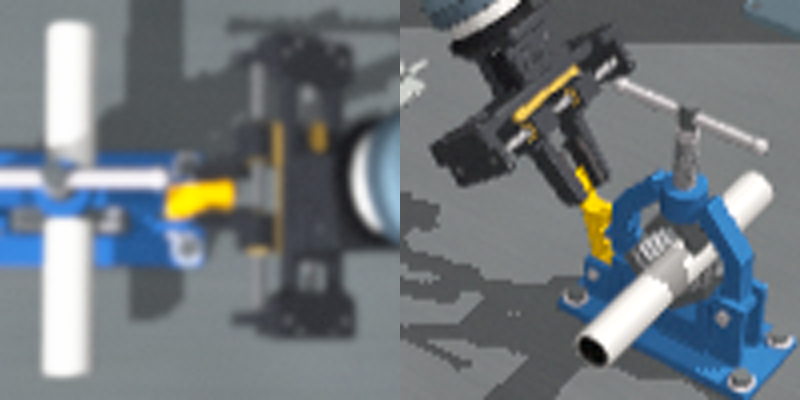

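```bash
python3 -m inch '[0,5,1.5,0,0,0,0,0,5,1,0,0,0,0,0,3,0.5,0,0,0,0]'; python3 hp.py 1; python3 look.py h8 290 180 270 140
```

```text
clock: 28.85
ee_pos: [0.5288, 0.0089, 0.109]
tcp_rot: [0.671, 0.661, 0.243, -0.234]
wrist_force: [-0.6, -4.5, 2.7]
finger_gap: 0.2
t 28.85 local grasp [ 1.000e-04 -9.030e-02  1.237e-01] r 0.0876 ang 0.21 F [-0.6 -4.5  2.7] T [-1.15  0.08  0.11] gap 0.2 yaw -0.018 tilt 0.687 toolz [ 0.018  0.635 -0.773]
q [ 0.9   0.88 -0.85  1.85 -0.08  0.77  0.27] tcp [0.5288 0.0089 0.109 ]
0.06 [13.   1.8]
-0.09 [13.1 -0.2]
-0.24 [12.9 -2.2]
-0.39 [12.5 -4.1]
-0.54 [11.7 -5.9]
-0.69 [10.7 -7.6]
-0.84 [ 9.5 -9.1]
```

View pics/h8.png

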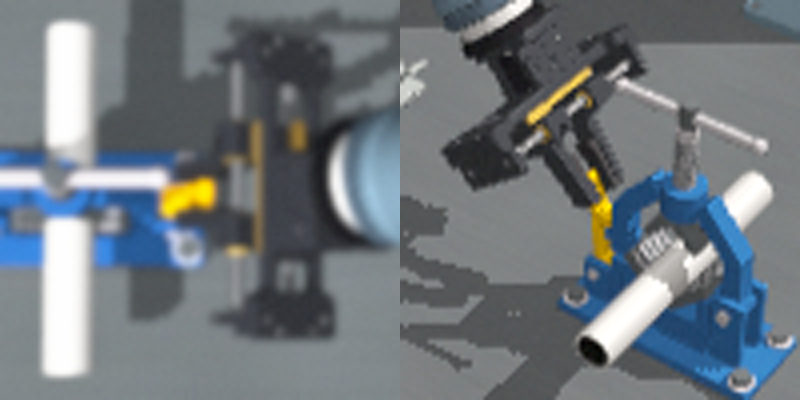

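```bash
python3 -m inch '[0,3,0.5,0,0,0,0,0,2,0,0,0,0,0]'; python3 hp.py; python3 -m inch '[0,3,0,0,0,0,0,0,2,0,0,0,0,0]'; python3 hp.py
```

```text
clock: 29.2
ee_pos: [0.5289, 0.0108, 0.1092]
tcp_rot: [0.672, 0.66, 0.242, -0.232]
wrist_force: [-6.4, -15.9, 13.2]
finger_gap: 0.197
t 29.2 local grasp [ 0.0002 -0.0883  0.1239] r 0.0874 ang 0.188 F [ -6.4 -15.9  13.2] T [-1.51  0.89  0.74] gap 0.197 yaw -0.02 tilt 0.684 toolz [ 0.018  0.632 -0.775]
q [ 0.89  0.87 -0.85  1.86 -0.08  0.77  0.26] tcp [0.5289 0.0108 0.1092]
clock: 29.45
ee_pos: [0.5289, 0.0107, 0.1092]
tcp_rot: [0.674, 0.66, 0.24, -0.231]
wrist_force: [-4.4, -10.3, 10.2]
finger_gap: 0.199
t 29.45 local grasp [ 0.0002 -0.0884  0.1239] r 0.0875 ang 0.188 F [ -4.4 -10.3  10.2] T [-1.3   0.62  0.58] gap 0.199 yaw -0.023 tilt 0.68 toolz [ 0.019  0.628 -0.778]
q [ 0.89  0.87 -0.85  1.86 -0.08  0.76  0.25] tcp [0.5289 0.0107 0.1092]
```

```bash
python3 -m inch '[0,0,0,0,0,0,0,0,0,0,0,0,0,0.4,0,0,0,0,0,0,0.6,0,0,0,0,0,0,0.6,0,-12,15,0,0,0,0.6,0,-25,30,0,0,0,0.6,0,-30,20,0,0,0,0.6,0,-30,0,0,0,0,0.6]'; python3 hp.py; python3 look.py h9 270 180 290 150;python3 - <<'E'
import cv2
t=cv2.imread("pics/h9_t.png");s=cv2.imread("pics/h9_s.png")
import numpy as np
f=lambda i,x,y:cv2.resize(i[y:y+50,x:x+50],(400,400),interpolation=cv2.INTER_CUBIC)
cv2.imwrite("pics/h9z.png",np.hstack([f(t,315,205),f(s,300,170)]))
E
```

```text
clock: 30.45
ee_pos: [0.5255, -0.0813, 0.1765]
tcp_rot: [0.67, 0.662, 0.24, -0.236]
wrist_force: [1.0, -0.5, -0.8]
finger_gap: 0.598
t 30.45 local grasp [-0.0019 -0.1805  0.1912] r 0.1877 ang 0.616 F [ 1.  -0.5 -0.8] T [-0.58 -0.04 -0.03] gap 0.598 yaw -0.013 tilt 0.687 toolz [ 0.009  0.635 -0.773]
q [ 1.03  0.81 -0.87  1.74 -0.09  1.02  0.32] tcp [ 0.5255 -0.0813  0.1765]
```

View pics/h9.png

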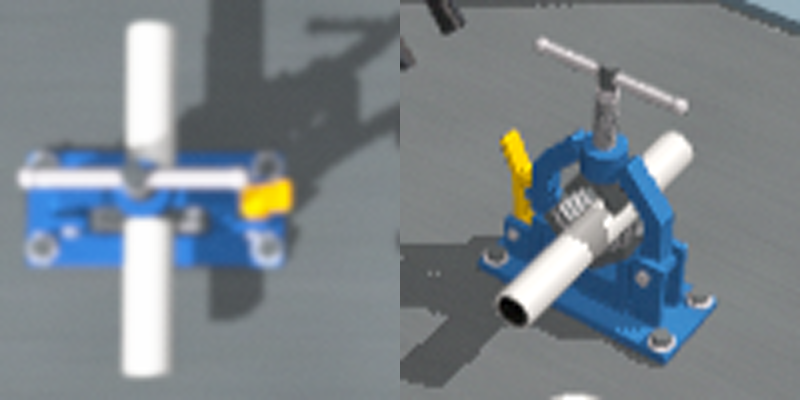

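View pics/h9z.png

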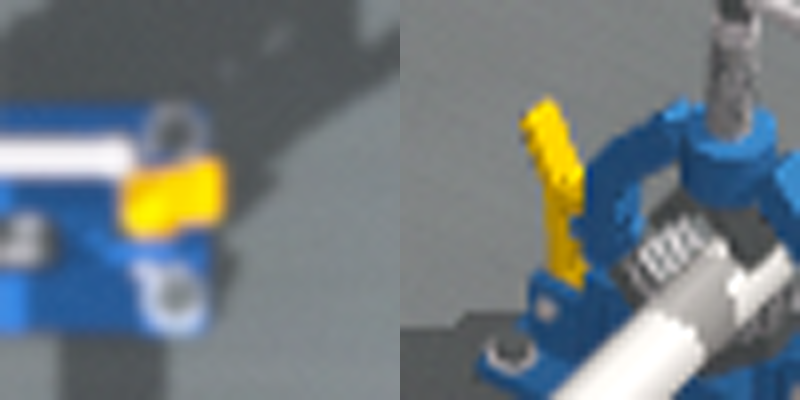

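Run:
```python
from h import *
v=[.5295,.0871,.0,-.0127]
def box(th,lean):
    c=np.array([-.0865,.109]);u=np.array([-np.sin(lean),np.cos(lean)]);w=np.array([np.cos(lean),np.sin(lean)])
    return W(v,np.array([hk(th,*(c+a*.015*u+b*.004*w))+[x*.009,0,0] for a in(-1,1) for b in(-1,1) for x in(-1,1)]))
E=[(i,j) for i in range(8) for j in range(i) if bin(i^j).count('1')==1]
def draw(nm,n,x,y,ths,k=8):
    i=cv2.imread(f"pics/{nm}_{n[0]}.png");out=[]
    for th in ths:
        im=cv2.resize(i[y:y+50,x:x+50],(400,400),interpolation=cv2.INTER_CUBIC)
        p=((proj(n,box(th,.545))-[x,y]+.5)*8-.5).astype(int)
        for a,b in E: cv2.line(im,tuple(map(int,p[a])),tuple(map(int,p[b])),(0,0,255),1)
        out.append(im)
    return np.hstack(out)
a=draw("h9","scene",295,170,(0,.08)); b=draw("h1","scene",290,170,(1.04,1.1))
cv2.imwrite("pics/ovh.png",np.vstack([a,b[:200]]))
cv2.imwrite("pics/ovt.png",np.vstack([draw("h9","top",320,200,(0,.08)),draw("h1","top",320,205,(1.04,1.1))[:200]]))
```

```text
(no output)
```

View pics/ovh.png

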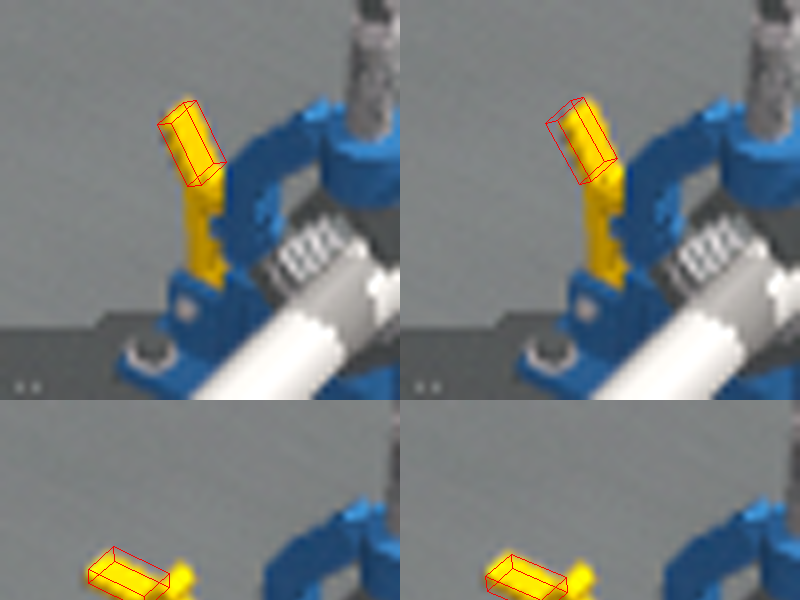

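View pics/ovt.png

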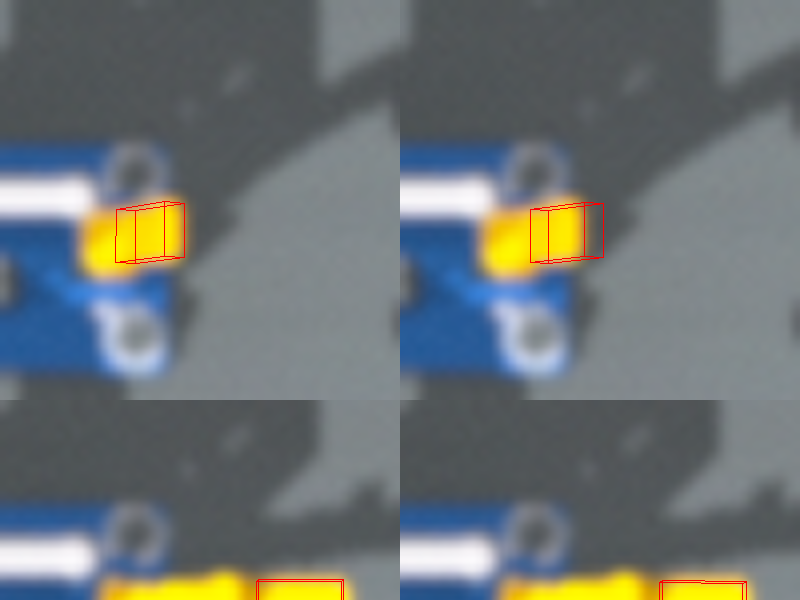

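```bash
python3 -m inch '[1,0,-15,0,0,0,0,1,6,-20,0,0,0,0,0,8,-18,0,0,0,0,0,5,-8,0,0,0,0,0,0,0,0,0,0,0]'; python3 hp.py; python3 look.py h10 290 180 270 140
```

```text
clock: 31.18
ee_pos: [0.5252, -0.058, 0.1086]
tcp_rot: [0.67, 0.661, 0.239, -0.239]
wrist_force: [-0.7, 1.2, 0.0]
finger_gap: 0.056
t 31.18 local grasp [-0.0023 -0.1573  0.1233] r 0.1206 ang 0.785 F [-0.7  1.2  0. ] T [-0.57 -0.12  0.05] gap 0.056 yaw -0.011 tilt 0.691 toolz [ 0.004  0.637 -0.771]
q [ 0.97  0.9  -0.83  1.78 -0.05  0.89  0.33] tcp [ 0.5252 -0.058   0.1086]
```

View pics/h10.png

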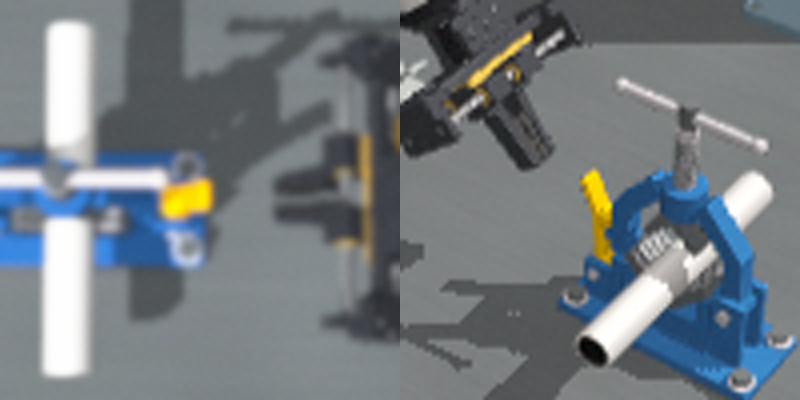

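```bash
python3 -m inch '[1,8,-2,0,0,0,0,1,10,-1,0,0,0,0,0,8,0,0,0,0,0,0,2,0,0,0,0,0,0,0,0,0,0,0,0]'; python3 hp.py;python3 -m inch '[0,3,0,0,0,0,0,0,2,0,0,0,0,0,0,0,0,0,0,0,0]'; python3 hp.py
```

```text
clock: 31.9
ee_pos: [0.5289, -0.0293, 0.1075]
tcp_rot: [0.67, 0.661, 0.24, -0.237]
wrist_force: [0.1, -0.2, -0.3]
finger_gap: 0.004
t 31.9 local grasp [ 0.0009 -0.1284  0.1222] r 0.1014 ang 0.591 F [ 0.1 -0.2 -0.3] T [-0.63 -0.11 -0.06] gap 0.004 yaw -0.013 tilt 0.689 toolz [ 0.008  0.635 -0.772]
q [ 0.94  0.89 -0.84  1.81 -0.06  0.84  0.3 ] tcp [ 0.5289 -0.0293  0.1075]
clock: 32.28
ee_pos: [0.529, -0.0245, 0.1074]
tcp_rot: [0.67, 0.661, 0.24, -0.237]
wrist_force: [1.1, -0.3, -0.1]
finger_gap: 0.006
t 32.27 local grasp [ 0.0009 -0.1237  0.1221] r 0.0987 ang 0.551 F [ 1.1 -0.3 -0.1] T [-0.63 -0.04  0.01] gap 0.006 yaw -0.014 tilt 0.688 toolz [ 0.008  0.635 -0.772]
q [ 0.93  0.89 -0.84  1.81 -0.06  0.83  0.29] tcp [ 0.529  -0.0245  0.1074]
```

```bash
python3 -m inch '[0,3,0,0,0,0,0,0,2,0,0,0,0,0,0,0,0,0,0,0,0]'; python3 hp.py|head -1;python3 -m inch '[0,3,0,0,0,0,0,0,1,0,0,0,0,0]'; python3 hp.py|head -1
```

```text
clock: 32.65
ee_pos: [0.5291, -0.0193, 0.1074]
tcp_rot: [0.67, 0.661, 0.24, -0.237]
wrist_force: [-0.3, -0.4, -0.5]
finger_gap: 0.009
t 32.65 local grasp [ 0.0009 -0.1185  0.1221] r 0.0961 ang 0.505 F [-0.3 -0.4 -0.5] T [-0.56 -0.06  0.03] gap 0.009 yaw -0.014 tilt 0.688 toolz [ 0.009  0.635 -0.772]
clock: 32.9
ee_pos: [0.5291, -0.0151, 0.1074]
tcp_rot: [0.67, 0.661, 0.24, -0.237]
wrist_force: [-0.2, 0.5, 0.2]
finger_gap: 0.002
t 32.9 local grasp [ 0.0008 -0.1143  0.122 ] r 0.0941 ang 0.466 F [-0.2  0.5  0.2] T [-0.61 -0.1  -0.  ] gap 0.002 yaw -0.014 tilt 0.688 toolz [ 0.009  0.635 -0.772]
```

```bash
python3 -m inch '[0,2,0,0,0,0,0,0,1,0,0,0,0,0]'; python3 hp.py|head -1;python3 -m inch '[0,2,0,0,0,0,0,0,1,0,0,0,0,0]'; python3 hp.py|head -1;python3 look.py h11 290 180 270 140
```

```text
clock: 33.15
ee_pos: [0.5293, -0.0128, 0.1072]
tcp_rot: [0.671, 0.661, 0.24, -0.236]
wrist_force: [0.1, -4.1, 1.3]
finger_gap: 0.003
t 33.15 local grasp [ 0.0011 -0.112   0.1219] r 0.0929 ang 0.445 F [ 0.1 -4.1  1.3] T [-1.07 -0.02  0.05] gap 0.003 yaw -0.015 tilt 0.687 toolz [ 0.009  0.634 -0.773]
clock: 33.4
ee_pos: [0.5297, -0.0124, 0.1065]
tcp_rot: [0.672, 0.661, 0.239, -0.235]
wrist_force: [-1.2, -3.9, 0.9]
finger_gap: 0.004
t 33.4 local grasp [ 0.0014 -0.1115  0.1212] r 0.0921 ang 0.444 F [-1.2 -3.9  0.9] T [-1.09  0.12  0.14] gap 0.004 yaw -0.017 tilt 0.684 toolz [ 0.011  0.632 -0.775]
```

View pics/h11.png

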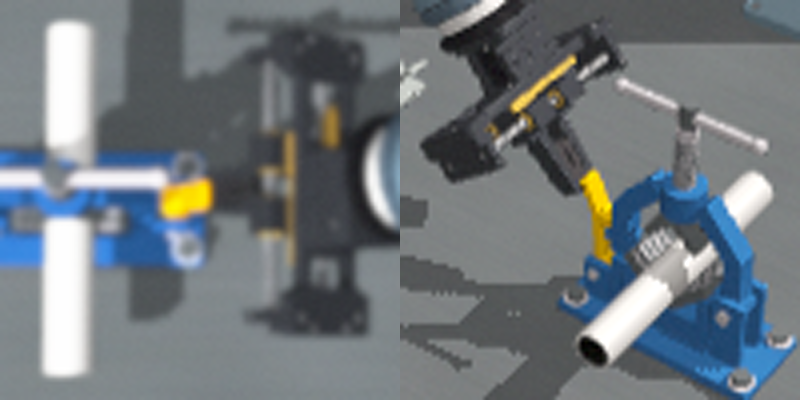

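```bash
python3 -m inch '[0,4,0,0,0,0,0,0,4,0,0,0,0,0]'; python3 hp.py|head -1;python3 -m inch '[0,5,0,0,0,0,0,0,5,0,0,0,0,0]'; python3 hp.py|head -1
```

```text
clock: 33.75
ee_pos: [0.5307, -0.011, 0.1046]
tcp_rot: [0.674, 0.66, 0.238, -0.231]
wrist_force: [-3.3, -14.3, 2.3]
finger_gap: 0.006
t 33.75 local grasp [ 0.0023 -0.1099  0.1194] r 0.0898 ang 0.436 F [ -3.3 -14.3   2.3] T [-2.48  0.38  0.44] gap 0.006 yaw -0.022 tilt 0.675 toolz [ 0.015  0.625 -0.78 ]
clock: 34.0
ee_pos: [0.5321, -0.01, 0.1022]
tcp_rot: [0.678, 0.659, 0.235, -0.226]
wrist_force: [-3.4, -14.7, 3.6]
finger_gap: 0.005
t 34.0 local grasp [ 0.0035 -0.1088  0.1171] r 0.0873 ang 0.435 F [ -3.4 -14.7   3.6] T [-2.68  0.44  0.51] gap 0.005 yaw -0.03 tilt 0.664 toolz [ 0.021  0.616 -0.787]
```

```bash
python3 -m inch '[0,-8,0,0,0,0,0.2,0,-20,4,0,0,0,0.3,0,-30,15,0,0,0,0.3,0,-40,30,0,0,0,0.3,0,-40,30,0,0,0,0.3,0,-30,20,0,0,0,0.3,0,0,0,0,0,0,0.3,0,0,0,0,0,0,0.3]'; python3 hp.py; python3 look.py f1 270 180 290 150
python3 - <<'E'
import cv2,numpy as np
t=cv2.imread("pics/f1_t.png");s=cv2.imread("pics/f1_s.png")
f=lambda i,x,y:cv2.resize(i[y:y+50,x:x+50],(400,400),interpolation=cv2.INTER_CUBIC)
cv2.imwrite("pics/f1z.png",np.hstack([f(t,320,200),f(s,295,170)]))
E
```

```text
clock: 35.0
ee_pos: [0.5297, -0.1838, 0.2059]
tcp_rot: [0.677, 0.659, 0.237, -0.229]
wrist_force: [0.1, 0.0, -0.0]
finger_gap: 0.303
t 35.0 local grasp [ 0.0034 -0.2827  0.2208] r 0.279 ang 0.856 F [ 0.1  0.  -0. ] T [-0.58 -0.12  0.02] gap 0.303 yaw -0.028 tilt 0.671 toolz [ 0.019  0.622 -0.783]
q [ 1.1   0.82 -0.83  1.57 -0.06  1.21  0.38] tcp [ 0.5297 -0.1838  0.2059]
```

View pics/f1.png

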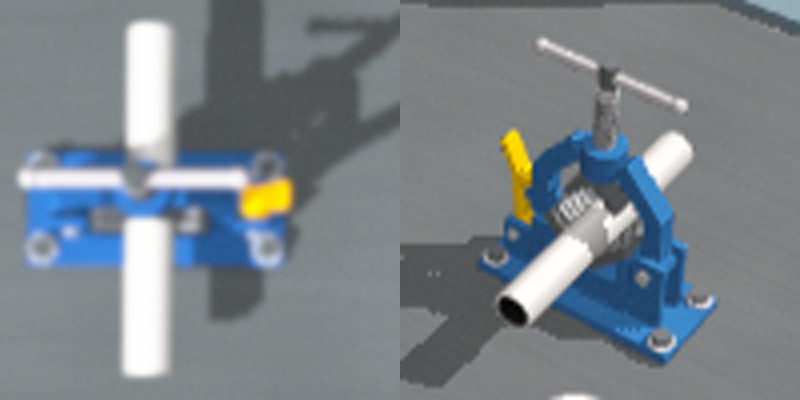

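View pics/f1z.png

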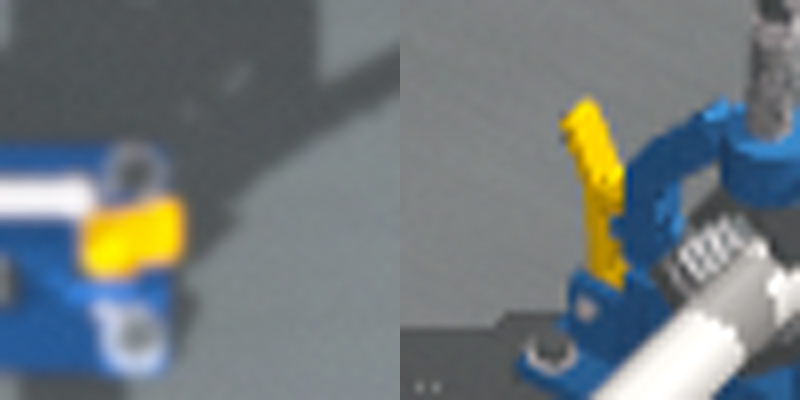

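View pics/f1_s.png

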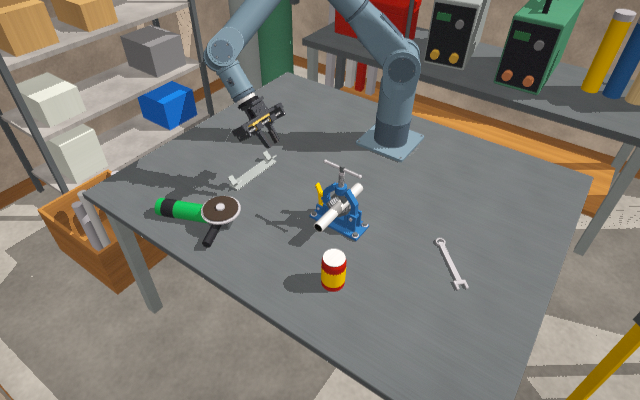

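The hook lines up with the home model in both views, the yoke balls haven't moved, and the bystanders are where they started. The gripper is clear, so I'm handing in.

Run:
```python
from plant import ticket
print(ticket.sign_off())
```

```text
the job is handed in; nothing more can be done
None
```

The job is done and handed in at about 35 s on the robot's clock, and the last checks show everything in place.

- **Pipe:** I took it off the rest, gripping about 54 mm from its middle, and laid it in the V. Overlays from both cameras put its middle within about 3 mm of the jaw centre.
- **Yoke:** I swung it over by the cross bar, holding it all the way down. The bar slipped and pivoted in the pads on the way, so I corrected it several times by tilting the tool; the grip never opened. I pressed until the foot stopped, at about 18 N. The pictures then gave a yoke angle of about 0.004 rad, and it looked unmoved after the hook work.
- **Hook:** I swung it up by its tail to a hard stop (about 16 N sideways at the wrist) and released it. A second push of about 15 N with shut fingers moved it no further. Its tail matches the home position in both views to within a few hundredths of a radian. The nose over the lug can't be seen directly in the pictures.
- **End state:** The gripper is clear of everything, with the wrist force near 0. The grinder, oil can and wrench are where they started.

- **Disagreements:** While swinging the yoke, the angle worked out from the gripper's position drifted from the camera's by up to about 0.1 rad, because of that slip; I went by the camera. The largest reading I saw in that swing was about 25 N.

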